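Build up a sensor column on its mounting stand

TASK

Take the blue cap off the dark steel stand and lay it flat, open side down, in the middle of the green dish. Then build the sensor column on the stand one part at a time, each sitting fully home and upright on the one below: red coupling, white spacer, orange sleeve, and last the black indicator head. Leave the vial, jar and stopper standing where they are.

Things in the scene. Friction and masses are not known exactly. Their poses are not given: they have to be found in the camera images.
- stand_top (a point): mounting stand, fixed: a dark steel disc 90 mm across and 20 mm high with a bright tapered boss on top, 10 mm high (32 mm wide at its foot, 22 mm at its tip). This point is the centre of the disc's top face (the foot of the boss, 20 mm above the table), z up. At the start the blue cap covers the boss.
- dish_floor (a point): shallow round green dish, fixed: 100 mm across, rim 12 mm above the table, inner floor about 86 mm across and 3 mm above the table. This point is the centre of the inner floor, z up.
- cap_mid (a point): blue ribbed protective cap, 52 mm across and 34 mm high, flat top, about 50 g. Its underside has a round socket 36 mm wide and 12 mm deep; at the start it sits over the stand's boss, its lower rim resting on the disc. This point is its centre, 17 mm above its lower rim, z up.
- coupling_mid (a point): red ribbed coupling, 56 mm across, 34 mm high to its shoulder; on top is a tapered round boss 10 mm high (32 mm wide at its foot, 22 mm at its tip). Its underside has a round socket 36 mm wide and 12 mm deep, which fits with 2 mm clearance all round over the boss of what lies below, until the lower rim rests on the shoulder there. About 90 g, stands upright on the table. This point is its centre, 17 mm above its lower rim, z up.
- spacer_mid (a point): flat white spacer ring, 56 mm across, 20 mm high to its shoulder (a black seal is let into the shoulder); on top is a tapered round boss 10 mm high (32 mm wide at its foot, 22 mm at its tip). Its underside has a round socket 36 mm wide and 12 mm deep. About 60 g, stands upright on the table. This point is its centre, 10 mm above its lower rim, z up.
- sleeve_mid (a point): orange cylindrical sleeve with a thin black band, 52 mm across, 46 mm high to its shoulder; on top is a tapered round boss 10 mm high (32 mm wide at its foot, 22 mm at its tip). Its underside has a round socket 36 mm wide and 12 mm deep. About 100 g, stands upright on the table. This point is its centre, 23 mm above its lower rim, z up.
- head_mid (a point): indicator head: black collar 48 mm across and 34 mm high with a steel band, under a frosted pale green dome 42 mm across with a bright green lamp at the very top; 60 mm high in all. Its underside has a round socket 36 mm wide and 12 mm deep. About 90 g, stands upright on the table. This point is its centre, 30 mm above its lower rim, z up.
- vial: bystander: amber glass vial with black cap, 24 mm across, 42 mm high, loose, stands among the parts. Origin at the centre of its underside.
- jar: bystander: clear glass jar with yellow cap, 28 mm across, 40 mm high, loose. Origin at the centre of its underside.
- stopper: bystander: purple tapered stopper, 30 mm across, 28 mm high, loose. Origin at the centre of its underside.
Not all that is in view belongs to the job. What is shaped like the part that bears spacer_mid but pink or turquoise is not meant.

How it is judged:
On the way, in this order (a step that is already met when the one before it is completed fails the run):
1. the blue cap lies flat in the green dish (horizontal distance between cap_mid and dish_floor below 0.022 m and z of cap_mid in the frame of dish_floor between 0.013 and 0.021 m and angle between cap_mid's own z axis and vertical below 0.12 rad), for 0.2 s.
2. the red coupling sits home on the stand (horizontal distance between coupling_mid and stand_top below 0.006 m and z of coupling_mid in the frame of stand_top between 0.013 and 0.021 m and angle between coupling_mid's own z axis and vertical below 0.12 rad), for 0.2 s.
3. the white spacer sits home on the coupling (all of step 2 and horizontal distance between spacer_mid and coupling_mid below 0.006 m and z of spacer_mid in the frame of coupling_mid between 0.023 and 0.031 m and angle between spacer_mid's own z axis and vertical below 0.12 rad), for 0.2 s.
4. the orange sleeve sits home on the spacer (all of step 3 and horizontal distance between sleeve_mid and spacer_mid below 0.006 m and z of sleeve_mid in the frame of spacer_mid between 0.029 and 0.037 m and angle between sleeve_mid's own z axis and vertical below 0.12 rad), for 0.2 s.
5. the indicator head sits home on the sleeve (all of step 4 and horizontal distance between head_mid and sleeve_mid below 0.006 m and z of head_mid in the frame of sleeve_mid between 0.049 and 0.057 m and angle between head_mid's own z axis and vertical below 0.12 rad), for 0.2 s.
At the end, for the whole second after the job is handed in: Cap flat in the dish, within 22 mm of its centre; on the stand, bottom up: coupling, spacer, sleeve, head, each seated on the one below (height within 4 mm, centres within 6 mm, tilt under 0.12 rad), all at rest (under 20 mm/s); vial, jar and stopper within 20 mm of where they began (all of step 1 and all of step 5 and distance of each of vial, jar, stopper from where it was at the start of the episode below 0.02 m and linear speed of each of cap, coupling, spacer, sleeve, head below 0.02 m/s); the robot touches nothing.
It fails at once if the vial is knocked over (angle between vial's own z axis and vertical above 0.7 rad).
It fails at once if the jar is knocked over (angle between jar's own z axis and vertical above 0.7 rad).
It fails at once if the stopper is knocked over (angle between stopper's own z axis and vertical above 0.7 rad).
It also fails if it takes over 99 s, if anything falls off the work surface, if the arm or the gripper's body presses on something with over 40 N, if the wrist force passes 120 N, or if a joint passes its speed limit or range.

ROBOT

A 7-joint arm with a two-finger parallel gripper is mounted at the origin on the work surface. World frame = base frame: x ahead of the robot, y to its left, z up, the work surface at z = 0. Lengths are in m, angles in rad, forces in N, time in s.
With the tool pointing down it reaches from about 0.4 to 0.85 m from the base axis. Payload 10.4 kg.
Tool frame: the origin (TCP) lies on the centre line of the jaws, within the pads' length; the fingertips stand 22 mm ahead of it and the grasp point (between the pads) lies 3 mm ahead of it; x points along the fingers, y is the direction in which the jaws open and shut, and the axes are right-handed (so a half turn about x gives the same grasp; the last joint's range is limited). The gripper opens to 87 mm and grips with 3 to 60 N. Pads are 19 mm wide; open, the fingers measure 117 mm over their backs; the gripper's body (75 mm by 190 mm) begins 51 mm behind the grasp point.
Start: joints at [-1.272, 0.332, -0.065, 1.46, 0.022, 1.35, -0.088], TCP at [0.198, 0.593, 0.245] pointing down, gripper open.
Joint ranges: [-2.6, 2.6], [-0.5, 2.12], [-1.47, 1.34], [0.16, 2.42], [-1.27, 4.41], [0.06, 2.06], [-2.6, 2.6]. Speed limits (rad/s): [2.22, 2.22, 2.79, 2.79, 3.14, 3.14, 3.14].

INTERFACE

Orientations are given as a unit quaternion [x, y, z, w].
In Python, from bench import * gives the robot as it stands.
- The arm moves only by the tool arm_command, never from a script. Its argument "targets" is one flat list of numbers, 7 for each row, row after row: the turn, a rotation vector about the tool's x, y, z in units of 45 degrees (1.0 is 45 degrees), then the shift along the tool's x, y, z in units of 25 mm (1.0 is 25 mm), then the opening, from 0 (shut) to 1 (fully open). In form: [wx, wy, wz, tx, ty, tz, fingers, wx, wy, wz, tx, ty, tz, fingers, ...]. A call has 1 to 12 rows; each row shifts and turns the pose as measured when the row begins, along the tool's axes as they then stand; what a row does not reach is not made up. A row lasts 1/12 s, in which the tool goes at most 41.7 mm and 7.16 degrees, less where a joint would pass 70% of its speed; a pose out of reach is approached as far as the arm can. A call with a number of a shift or a turn outside -1 to 1 is refused whole. A call with a gripper value outside its range is refused whole. The fingers move at their own pace and stop on an object; "newtons" is the grip in N (left out, the last holds). Time passes only in rows, so rows that do not move let the fingers close. It gives the time, the measured TCP pose, the force and the opening at its end, in the units of the state.
- read_state(): the state, without advancing time (a new reading comes with each control period).
- camera(name): name is "side" or "top"; returns the picture (384x512x3 uint8, red, green, blue); there is no depth.
- calibration(name): a dict with "camera_matrix" (3x3 intrinsics, pixels), "R" (3x3) and "t" (3): a world point X has camera coordinates R X + t. Camera axes: x right, y down, z forward; pixel columns grow to the right and rows downward; lengths in m; the calibration is good to about 2 mm. A picture is of the moment at which its call begins. calibration takes no time and is no camera call.
- close_job(): hands the job in, once; it reports no verdict.
The state is a dict: "time": time; "joint_positions": joint angles; "joint_vel": joint speeds; "joint_torque": joint torques, N m; "ee_pos": TCP position; "eef_rot": TCP orientation; "ft_force": force on the tool from outside, world axes, zero at the start; "torque": the same for the moment, N m; "width": finger opening in m.
Only numpy, scipy, OpenCV 4.12 (cv2) and the standard library are available. Lean on these libraries where they do the work, as an engineer would, in place of code of your own. Each camera call takes 0.05 s, during which the arm holds its last target.

## Working session

There is one attempt and no reset: what is moved stays moved. The work goes in short steps, Python scripts to look and compute and a tool call to move; the robot and the scene stay as the last step left them, time stands still between calls to the robot, and variables do not carry over. Pictures are saved under pics/ and viewed, and the job is handed in when it is done.

Besides the shell and the picture viewer there is one more tool, called after "Request:" by a JSON object that holds its "op" and its "data". arm_command: Moves the arm, as the interface text tells. Shifts and turns lie within -1 to 1; 1 stands for 25 mm of shift or 45 degrees of turn. Its arguments: {"type":"object","properties":{"targets":{"type":"array","items":{"type":"number","minimum":-1,"maximum":1}},"newtons":{"type":"number"}},"required":["targets"]}

```bash
mkdir -p pics
python3 - <<'E'
from bench import *
import cv2
for n in("top","side"):
    im=camera(n); cv2.imwrite(f"pics/{n}0.png",im[:,:,::-1]); c=calibration(n); print(c)
s=read_state(); print({k:s[k] for k in("time","ee_pos","eef_rot","width","ft_force")})
E
```

```text
{'camera_matrix': array([[399.80860769,   0.        , 256.89664144],
       [  0.        , 399.80860769, 193.39049957],
       [  0.        ,   0.        ,   1.        ]]), 'R': array([[ 0.01216684, -0.99984801, -0.01248726],
       [-0.99215505, -0.01051745, -0.12457019],
       [ 0.12441992,  0.01390492, -0.99213222]]), 't': array([-0.00201322,  0.58643692,  0.9020469 ])}
{'camera_matrix': array([[363.90932797,   0.        , 255.13045905],
       [  0.        , 363.90932797, 189.31290233],
       [  0.        ,   0.        ,   1.        ]]), 'R': array([[-0.91282269, -0.40834801,  0.00257602],
       [-0.28773103,  0.63869312, -0.71363993],
       [ 0.28976816, -0.65216792, -0.70050797]]), 't': array([0.51977369, 0.22898046, 0.68054747])}
{'time': 0.1, 'ee_pos': array([0.19755811, 0.59261338, 0.2438141 ]), 'eef_rot': array([ 0.11278925,  0.69801994, -0.11372547,  0.697935  ]), 'width': 0.08708392156565618, 'ft_force': array([0.78232169, 0.48958768, 0.49897015])}
```

Run:
```python
import cv2
for n in("top","side"):
    im=cv2.imread(f"pics/{n}0.png"); cv2.imwrite(f"pics/{n}0b.png",cv2.resize(im,(800,600),interpolation=cv2.INTER_CUBIC))
```

```text
(no output)
```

View pics/top0b.png

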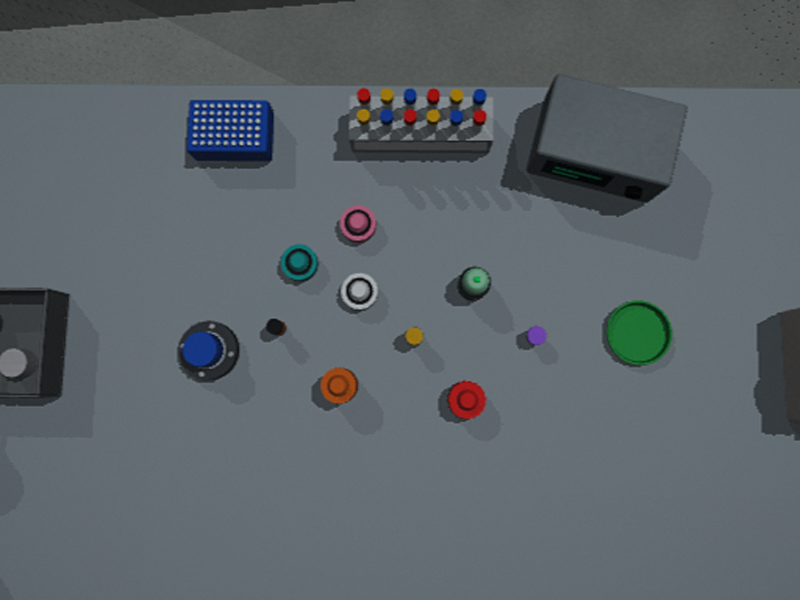

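View pics/side0b.png

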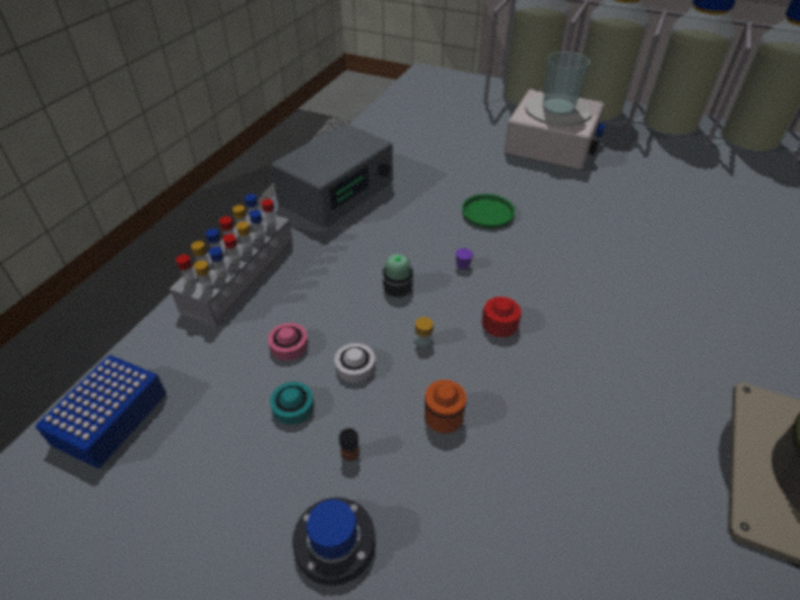

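```bash
cat > h.py <<'E'
import numpy as np,cv2
from scipy.optimize import least_squares
from scipy.spatial.transform import Rotation as Ro
def proj(c,P):
    q=np.asarray(P)@c["R"].T+c["t"]; p=q@c["camera_matrix"].T; return p[:,:2]/p[:,2:]
def ray(c,uv,z):
    d=c["R"].T@np.linalg.inv(c["camera_matrix"])@np.array([uv[0],uv[1],1.]); o=-c["R"].T@c["t"]
    return o+d*(z-o[2])/d[2]
A=np.linspace(0,2*np.pi,60,endpoint=False)
def sil(c,x,y,prof):
    P=np.array([[x+r*np.cos(a),y+r*np.sin(a),z] for r,z in prof for a in A])
    return cv2.convexHull(proj(c,P).astype(np.float32))
def cen(h):
    m=cv2.moments(h); return np.array([m["m10"],m["m01"]])/m["m00"],m["m00"]
def fit(c,hull,prof,x0):
    t,_=cen(hull)
    r=least_squares(lambda p:cen(sil(c,p[0],p[1],prof))[0]-t,x0,diff_step=1e-3)
    return r.x,cen(sil(c,*r.x,prof))[1]/cen(hull)[1]
def pieces(im,hlo,hhi,smin,vmin,smax=255,z=0):
    hsv=cv2.cvtColor(im,cv2.COLOR_RGB2HSV)
    if hlo<0:
        m=cv2.inRange(hsv,(0,smin,vmin),(hhi,smax,255))|cv2.inRange(hsv,(180+hlo,smin,vmin),(180,smax,255))
    else: m=cv2.inRange(hsv,(hlo,smin,vmin),(hhi,smax,255))
    n,l,st,ce=cv2.connectedComponentsWithStats(m)
    return l,st,ce
def hull_near(im,rng,uv,rad=18,minarea=15):
    l,st,ce=pieces(im,*rng)
    best=[i for i in range(1,len(st)) if st[i,4]>=minarea and np.hypot(*(ce[i]-uv))<rad]
    ys,xs=np.nonzero(np.isin(l,best))
    return cv2.convexHull(np.stack([xs,ys],1).astype(np.float32))
bs=lambda h:[(.016,h),(.011,h+.01)]
E
cat > m0.py <<'E'
from bench import *
from h import *
S=.64
obj={ # rng, top uv, side uv (in 800 px), profile
"cap":((105,130,120,40),(202,350),(332,530),[(.026,.02),(.026,.054)]),
"coupling":((-6,5,150,40),(467,399),(501,316),[(.028,0),(.028,.034)]+bs(.034)),
"spacer":((0,180,0,110,60),(358,291),(355,362),[(.028,0),(.028,.02)]+bs(.02)),
"sleeve":((6,16,150,40),(338,385),(445,405),[(.026,0),(.026,.046)]+bs(.046)),
"dome":((55,85,60,60),(475,282),(397,267),[(.021,.034),(.019,.048),(.012,.056),(.003,.06)]),
"dish":((55,75,120,30),(638,332),(489,211),[(.05,0),(.05,.012)]),
"jar cap":((18,30,120,60),(414,336),(424,325),[(.014,.03),(.014,.04)]),
"stopper":((125,145,80,40),(537,335),(464,258),[(.012,0),(.015,.028)]),
}
ims={n:cv2.cvtColor(cv2.imread(f"pics/{n}0.png"),cv2.COLOR_BGR2RGB) for n in("top","side")}
for k,(rng,tu,su,prof) in obj.items():
    out=[]
    for n,uv in(("top",tu),("side",su)):
        c=calibration(n); uv=np.array(uv)*S; zz=np.mean([p[1] for p in prof])
        try:
            h=hull_near(ims[n],rng,uv,28 if k=="dish" else 18); x,a=fit(c,h,prof,ray(c,uv,zz)[:2]); out.append((x.round(4),round(a,2)))
        except Exception as e: out.append(e)
    print(k,out)
c=calibration("top")
for k,uv,z in(("vial cap",(276,327),.042),("stand",(209,351),.02),("pink",(358,221),.03),("turq",(298,261),.03)): print(k,ray(c,np.array(uv)*S,z).round(3))
c=calibration("side")
for k,uv,z in(("vial cap",(349,436),.042),("stand",(334,541),.02),("pink",(288,337),.03),("turq",(291,397),.03)): print(k,ray(c,np.array(uv)*S,z).round(3))
print(Ro.from_quat(read_state()["eef_rot"]).as_matrix().round(3))
E
python3 m0.py
```

```text
cap [(array([0.5131, 0.3017]), 1.09), (array([0.5134, 0.3014]), 1.1)]
coupling [(array([ 0.4432, -0.0935]), 1.13), (array([ 0.4425, -0.0937]), 1.26)]
spacer [(array([0.61  , 0.0706]), 5.58), (array([0.6313, 0.0663]), 0.02)]
sleeve [(array([0.4619, 0.0974]), 1.11), (array([0.4619, 0.0962]), 1.22)]
dome [(array([ 0.6218, -0.1071]), 1.2), (array([ 0.6215, -0.1082]), 1.28)]
dish [(array([ 0.548 , -0.3593]), 1.09), (array([ 0.5469, -0.3587]), 1.33)]
jar cap [(array([ 0.5361, -0.0138]), 1.32), (array([ 0.536 , -0.0113]), 1.43)]
stopper [(array([ 0.5402, -0.1987]), 1.22), (array([ 0.5393, -0.1985]), 1.37)]
vial cap [0.546 0.191 0.042]
stand [0.511 0.297 0.02 ]
pink [0.713 0.073 0.03 ]
turq [0.649 0.164 0.03 ]
vial cap [0.546 0.197 0.042]
stand [0.508 0.307 0.02 ]
pink [0.704 0.084 0.03 ]
turq [0.646 0.171 0.03 ]
[[-0.     0.316  0.949]
 [-0.001  0.949 -0.316]
 [-1.    -0.001  0.   ]]
```

Run:
```python
import cv2,numpy as np
a=cv2.imread("pics/top0.png"); b=cv2.imread("pics/side0.png")
f=lambda im,x,y,w,h,s:cv2.resize(im[y:y+h,x:x+w],None,fx=s,fy=s,interpolation=cv2.INTER_CUBIC)
cv2.imwrite("pics/c1.png",np.vstack([f(a,100,170,200,75,4),f(b,170,210,200,75,4)]))
cv2.imwrite("pics/c2.png",np.vstack([f(a,250,160,200,75,4),f(b,180,290,200,75,4)]))
```

```text
(no output)
```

View pics/c1.png

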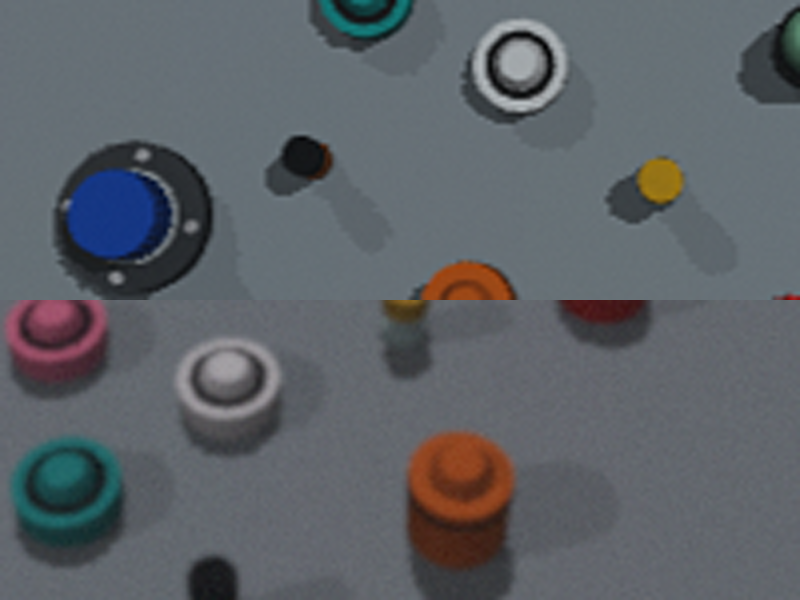

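View pics/c2.png

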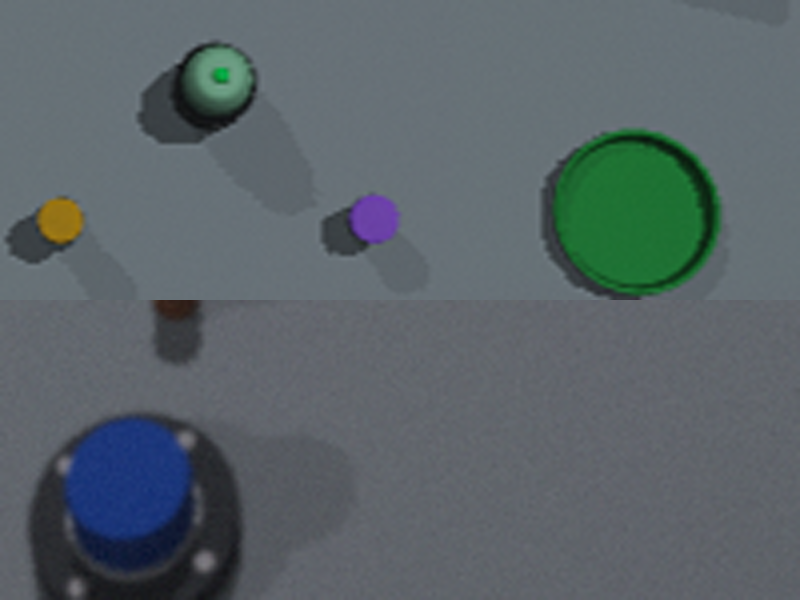

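Run:
```python
from bench import *
from h import *
c=calibration("top");d=calibration("side")
print("spacer",ray(c,(229.6,186.4),.02),ray(c,(229.7,186),.03),ray(d,(226.7,227.3),.03))
print("stand",ray(c,(133.5,224.4),.018))
# side stand disc outline in c2: x 30..242 ; top ~ 412
print(ray(d,(180+136/4,0+290+ 225/4),.02))
for im,uv in((c,(229.6,186.4)),):
    ims=cv2.cvtColor(cv2.imread("pics/top0.png"),cv2.COLOR_BGR2RGB)
    m=(ims.min(2)>125).astype(np.uint8); n,l,st,ce=cv2.connectedComponentsWithStats(m)
    print([(s,x) for s,x in zip(st,ce) if np.hypot(*(x-uv))<20 and s[4]>20])
    h=[np.stack(np.nonzero(l==i)[::-1],1) for i in range(1,n) if np.hypot(*(ce[i]-uv))<14]
    H=cv2.convexHull(np.vstack(h).astype(np.float32)); print(fit(c,H,[(.028,0),(.028,.02)],(.6,.07)))
```

```text
spacer [0.60470513 0.07054071 0.02      ] [0.60424098 0.0694905  0.03      ] [0.60313037 0.07507029 0.03      ]
stand [0.51123971 0.297833   0.018     ]
[0.50809996 0.30700697 0.02      ]
[(array([218, 175,  24,  23, 174], dtype=int32), array([229.95977011, 185.89655172])), (array([225, 180,  11,  10,  84], dtype=int32), array([229.64285714, 184.5952381 ]))]
(array([0.60734809, 0.07104223]), 1.1095865832483025)
```

Request:
{"op": "arm_command", "data": {"targets": [-0.137,0,0,0,-0.4,0.9,1,-0.137,0,0,0,-0.4,0.9,1,-0.137,0,0,0,-0.6,0.9,1,0,0,0,0.2,-1,1,1,0,0,0,0.2,-1,1,1,0,0,0,0.2,-1,1,1]}}

```text
time: 0.6
ee_pos: [0.3278, 0.4717, 0.2256]
eef_rot: [-0.012, 0.709, 0.011, 0.705]
ft_force: [-0.1, 1.0, 0.4]
width: 0.0869
```

```bash
cat > d.py <<'E'
import sys
from bench import *
from h import *
s=read_state(); R=Ro.from_quat(s["eef_rot"]).as_matrix(); p=np.array(s["ee_pos"])
T=np.array([[0,0,1],[0,1,0],[-1,0,0]],float)
print("t",round(s["time"],2),"pos",p.round(4),"w",round(s["width"],4),"F",np.round(s["ft_force"],1))
print("turn units",(Ro.from_matrix(R.T@T).as_rotvec()/(np.pi/4)).round(3))
if len(sys.argv)>1:
    g=np.array([float(a) for a in sys.argv[1:4]]); print("shift units",(R.T@(g-p)/.025).round(2))
E
python3 d.py .512 .300 .10
```

```text
t 0.6 pos [0.3278 0.4717 0.2256] w 0.0869 F [-0.1  1.   0.4]
turn units [ 0.042 -0.007  0.002]
shift units [ 5.   -7.1   7.17]
```

Request:
{"op": "arm_command", "data": {"targets": [0.042,0,0,0.5,-0.9,0.9,1,0,0,0,0.5,-0.9,0.9,1,0,0,0,0.5,-0.9,0.9,1,0,0,0,0.5,-0.9,0.9,1,0,0,0,0.5,-0.9,0.9,1,0,0,0,0.5,-0.9,0.9,1,0,0,0,0.5,-0.9,0.9,1,0,0,0,0.3,-0.3,0.3,1,0,0,0,0,0,0,1]}}

```text
time: 1.35
ee_pos: [0.5036, 0.2884, 0.123]
eef_rot: [0.002, 0.71, -0.007, 0.705]
ft_force: [0.1, 0.4, 0.2]
width: 0.0868
```

```bash
python3 d.py .512 .300 .10
```

```text
t 1.35 pos [0.5036 0.2884 0.123 ] w 0.0868 F [0.1 0.4 0.2]
turn units [-0.015 -0.009  0.009]
shift units [0.92 0.47 0.34]
```

Request:
{"op": "arm_command", "data": {"targets": [0,0,0,0.5,0.5,0.36,1,0,0,0,0.5,0,0,1,0,0,0,0.6,0,0,1,0,0,0,0.6,0,0,1,0,0,0,0.5,0,0,1,0,0,0,0,0,0,1]}}

```text
time: 1.85
ee_pos: [0.5082, 0.3055, 0.0529]
eef_rot: [0.001, 0.71, -0.004, 0.704]
ft_force: [-0.2, -1.1, -0.5]
width: 0.087
```

```bash
python3 d.py .512 .300 .056
cat > snap.py <<'E'
import sys
from bench import *
from h import *
# name x y w h scale -- crops top & side around world pt
tag=sys.argv[1]; P=np.array([[float(a) for a in sys.argv[2:5]]])
o=[]
for n in("top","side"):
    im=camera(n); cv2.imwrite(f"pics/{n}_{tag}.png",im[:,:,::-1]); c=calibration(n)
    u,v=proj(c,P)[0]; x=int(np.clip(u-50,0,412)); y=int(np.clip(v-60,0,264))
    print(n,"crop origin",x,y,"scale 4; point at",(round((u-x)*4),round((v-y)*4)))
    o.append(cv2.resize(im[y:y+120,x:x+100,::-1],None,fx=4,fy=4,interpolation=cv2.INTER_CUBIC))
cv2.imwrite(f"pics/crop_{tag}.png",np.hstack(o))
E
python3 snap.py a .512 .3 .04
```

```text
t 1.85 pos [0.5082 0.3055 0.0529] w 0.087 F [-0.2 -1.1 -0.5]
turn units [-0.01  -0.011  0.006]
shift units [-0.13 -0.22  0.15]
top crop origin 79 163 scale 4; point at (202, 242)
side crop origin 163 264 scale 4; point at (200, 290)
```

View pics/crop_a.png

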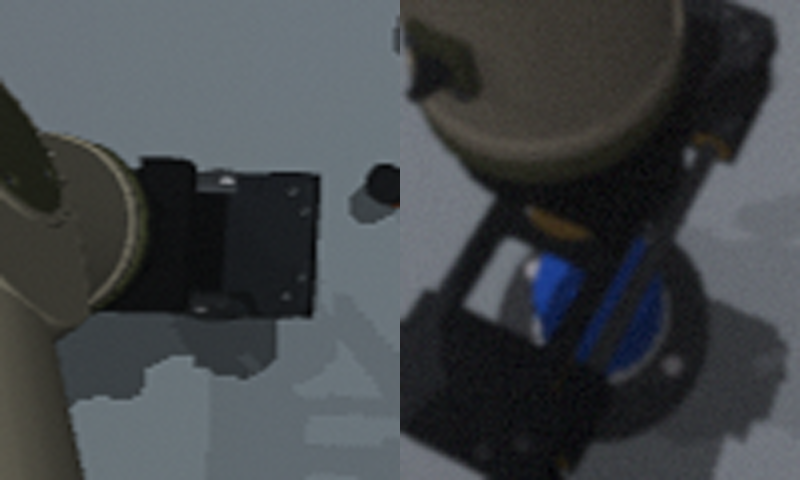

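Request:
{"op": "arm_command", "data": {"targets": [0,-0.01,0,-0.12,-0.22,0.15,1,0,0,0,0,0,0,0.2,0,0,0,0,0,0,0.2,0,0,0,0,0,0,0.2,0,0,0,0,0,0,0.2,0,0,0,0,0,0,0.2], "newtons": 15}}

```text
time: 2.45
ee_pos: [0.5155, 0.3012, 0.0632]
eef_rot: [0.003, 0.704, -0.003, 0.71]
ft_force: [-0.2, -0.1, -0.5]
width: 0.0615
```

```bash
python3 d.py .512 .300 .056
```

```text
t 2.45 pos [0.5155 0.3012 0.0632] w 0.0615 F [-0.2 -0.1 -0.5]
turn units [-0.011  0.01  -0.001]
shift units [ 0.29 -0.05 -0.14]
```

Request:
{"op": "arm_command", "data": {"targets": [0,-0.005,0,0.25,-0.04,-0.1,0.6,0,0,0,0,0,0,0.6]}}

```text
time: 2.62
ee_pos: [0.5131, 0.3003, 0.0568]
eef_rot: [0.003, 0.703, -0.003, 0.711]
ft_force: [-0.2, -0.1, -1.0]
width: 0.0538
```

```bash
python3 d.py .513 .301 .056
```

```text
t 2.62 pos [0.5131 0.3003 0.0568] w 0.0538 F [-0.2 -0.1 -1. ]
turn units [-0.011  0.016 -0.002]
shift units [ 0.03  0.03 -0.  ]
```

Request:
{"op": "arm_command", "data": {"targets": [0,0.01,0,0,0,0,0.3,0,0,0,0,0,0,0.3,0,0,0,0,0,0,0.3,0,0,0,-0.3,0,0,0.3,0,0,0,-0.6,0,0,0.3]}}

```text
time: 3.03
ee_pos: [0.5109, 0.2993, 0.0768]
eef_rot: [0.002, 0.708, -0.004, 0.707]
ft_force: [-0.2, 0.0, -0.6]
width: 0.0498
```

```bash
python3 d.py .5475 -.359 .13;python3 snap.py b .513 .301 .07
```

```text
t 3.03 pos [0.5109 0.2993 0.0768] w 0.0498 F [-0.2  0.  -0.6]
turn units [-0.01  -0.002  0.003]
shift units [ -2.07 -26.32   1.67]
top crop origin 74 162 scale 4; point at (203, 242)
side crop origin 160 264 scale 4; point at (203, 259)
```

View pics/crop_b.png

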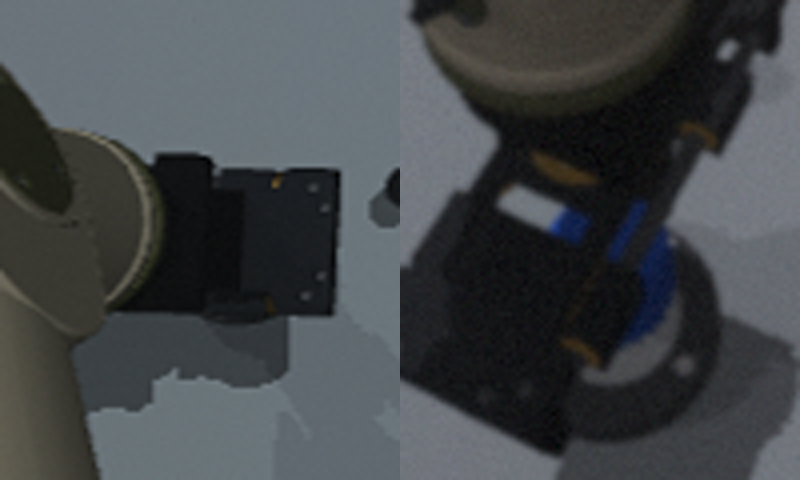

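Request:
{"op": "arm_command", "data": {"targets": [0,0,0,-0.9,0,0,0.3,0,0,0,-0.9,-0.2,0,0.3,0,0,0,-0.5,-0.4,0.2,0.3]}}

```text
time: 3.38
ee_pos: [0.5148, 0.2863, 0.1357]
eef_rot: [0.001, 0.708, -0.002, 0.707]
ft_force: [0.3, 0.6, 0.0]
width: 0.0498
```

```bash
python3 d.py .5475 -.359 .13;python3 snap.py c .513 .29 .10
```

```text
t 3.38 pos [0.5148 0.2863 0.1357] w 0.0498 F [0.3 0.6 0. ]
turn units [-0.006 -0.002  0.001]
shift units [  0.25 -25.81   1.43]
top crop origin 75 161 scale 4; point at (200, 243)
side crop origin 162 253 scale 4; point at (202, 244)
```

View pics/crop_c.png

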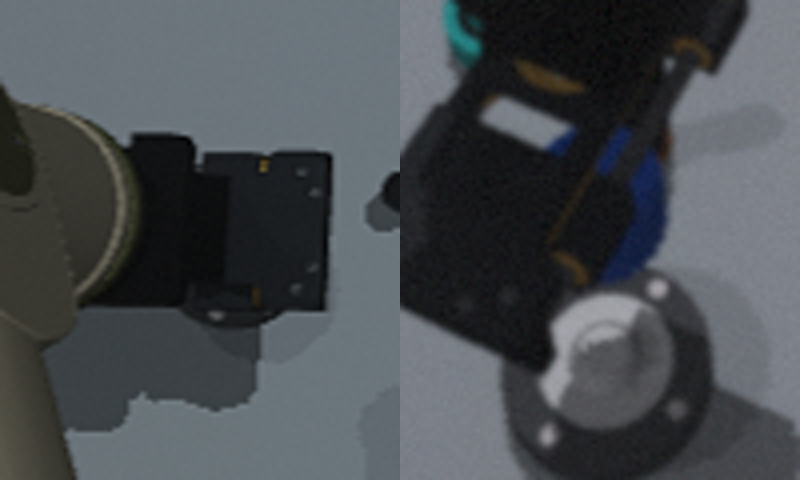

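Request:
{"op": "arm_command", "data": {"targets": [0,0,0,0,-0.7,0.1,0.3,0,0,0,0,-1,0.1,0.3,0,0,0,0,-1,0.1,0.3,0,0,0,0,-1,0.1,0.3,0,0,0,0,-1,0.1,0.3,0,0,0,0,-1,0.1,0.3,0,0,0,0,-1,0.1,0.3,0,0,0,0,-1,0.1,0.3,0,0,0,0,-1,0.1,0.3,0,0,0,0,-1,0.1,0.3,0,0,0,0,-1,0.1,0.3,0,0,0,0,-1,0,0.3]}}

```text
time: 4.48
ee_pos: [0.5382, -0.0184, 0.1202]
eef_rot: [0.0, 0.711, -0.002, 0.703]
ft_force: [0.5, 0.3, 0.3]
width: 0.0496
```

```bash
python3 d.py .5475 -.359 .13
```

```text
t 4.48 pos [ 0.5382 -0.0184  0.1202] w 0.0496 F [0.5 0.3 0.3]
turn units [-0.005 -0.013  0.004]
shift units [ -0.36 -13.62   0.42]
```

Request:
{"op": "arm_command", "data": {"targets": [0,-0.01,0,-0.1,-1,0.05,0.3,0,0,0,-0.05,-1,0.05,0.3,0,0,0,-0.05,-1,0.05,0.3,0,0,0,-0.05,-1,0.05,0.3,0,0,0,-0.05,-1,0.05,0.3,0,0,0,-0.05,-1,0.05,0.3,0,0,0,-0.05,-1,0.05,0.3,0,0,0,-0.05,-1,0,0.3,0,0,0,-0.05,-1,0,0.3,0,0,0,0,-1,0,0.3,0,0,0,0,-1,0,0.3,0,0,0,0,-1,0,0.3]}}

```text
time: 5.48
ee_pos: [0.5374, -0.335, 0.1162]
eef_rot: [0.001, 0.714, -0.004, 0.7]
ft_force: [-0.0, -0.7, -1.1]
width: 0.0495
```

```bash
python3 d.py .5475 -.359 .085;python3 snap.py d .512 .3 .03; python3 snap.py e .5475 -.359 .05
```

```text
t 5.48 pos [ 0.5374 -0.335   0.1162] w 0.0495 F [-0.  -0.7 -1.1]
turn units [-0.01  -0.024  0.005]
shift units [ 1.25 -0.95  0.44]
top crop origin 80 163 scale 4; point at (204, 243)
side crop origin 163 264 scale 4; point at (202, 300)
top crop origin 365 151 scale 4; point at (202, 241)
side crop origin 263 61 scale 4; point at (202, 242)
```

View pics/crop_d.png

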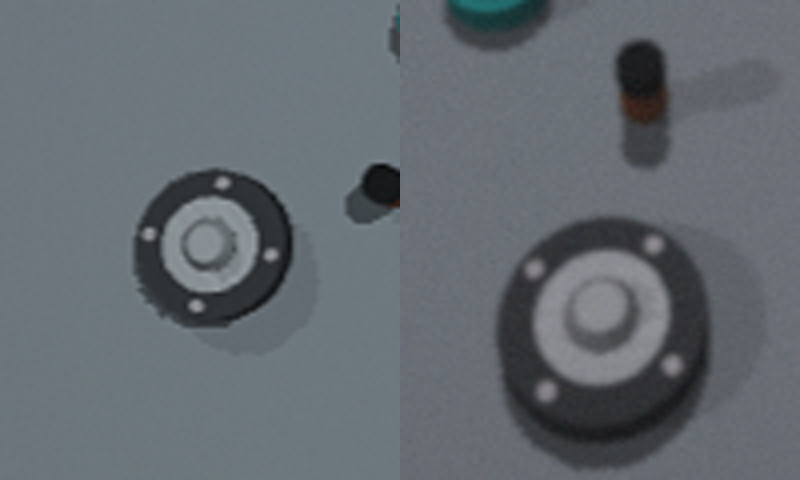

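View pics/crop_e.png

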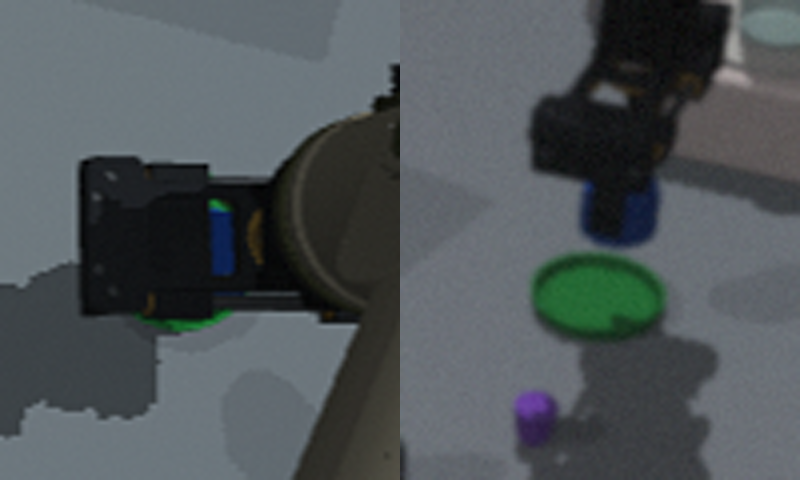

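Run:
```python
from bench import *
from h import *
c=calibration("top");d=calibration("side")
f=lambda o,p:(o[0]+(p[0]+.5)/4-.5,o[1]+(p[1]+.5)/4-.5)
T=[(222,183),(148,233),(271,255),(196,306)];S=[(254,245),(135,270),(272,364),(146,391)]
for z in(.02,):
  a=np.array([ray(c,f((80,163),p),z) for p in T]);b=np.array([ray(d,f((163,264),p),z) for p in S])
  print(a.mean(0),b.mean(0))
print(ray(c,f((80,163),(209.5,245)),.02),ray(d,f((163,264),(201.5,317.5)),.02))
```

```text
[0.51288822 0.30101293 0.02      ] [0.51249357 0.30212729 0.02      ]
[0.51235535 0.30083004 0.02      ] [0.51228323 0.30288947 0.02      ]
```

Request:
{"op": "arm_command", "data": {"targets": [0,-0.02,0,0.3,-0.5,0.25,0.3,0,0,0,0.3,-0.3,0.15,0.3,0,0,0,0.3,0,0.05,0.3,0,0,0,0,0,0,0.3]}}

```text
time: 6.02
ee_pos: [0.5496, -0.3501, 0.0898]
eef_rot: [0.002, 0.709, -0.002, 0.705]
ft_force: [0.0, 0.4, -1.0]
width: 0.0494
```

```bash
python3 d.py .5475 -.359 .0395
```

```text
t 6.02 pos [ 0.5496 -0.3501  0.0898] w 0.0494 F [ 0.   0.4 -1. ]
turn units [-0.006 -0.007  0.   ]
shift units [ 2.01 -0.36 -0.07]
```

Request:
{"op": "arm_command", "data": {"targets": [0,0,0,0.45,-0.36,-0.07,0.3,0,0,0,0.45,0,0,0.3,0,0,0,0.45,0,0,0.3,0,0,0,0.2,0,0,0.3,0,0,0,0.1,0,0,0.3]}}

```text
time: 6.43
ee_pos: [0.5477, -0.3568, 0.0435]
eef_rot: [0.001, 0.71, -0.0, 0.705]
ft_force: [-0.2, 0.3, -0.8]
width: 0.0497
```

```bash
python3 d.py .5475 -.359 .0395; python3 snap.py f .5475 -.359 .02
```

```text
t 6.43 pos [ 0.5477 -0.3568  0.0435] w 0.0497 F [-0.2  0.3 -0.8]
turn units [-0.002 -0.009 -0.002]
shift units [ 0.16 -0.09 -0.01]
top crop origin 360 152 scale 4; point at (202, 241)
side crop origin 262 70 scale 4; point at (202, 241)
```

View pics/crop_f.png

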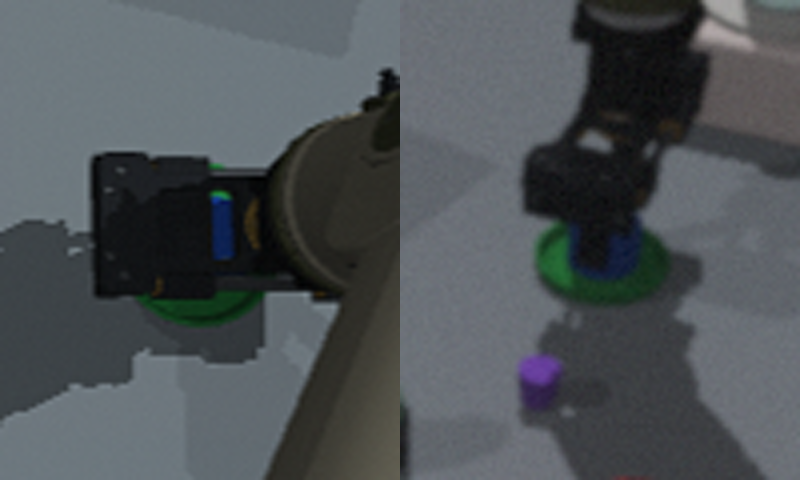

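Cap is in the dish a few mm above its floor, near centre. Lower until the force shows contact.

Request:
{"op": "arm_command", "data": {"targets": [0,0,0,0.1,-0.05,0,0.3,0,0,0,0.07,0,0,0.3]}}

```text
time: 6.7
ee_pos: [0.5482, -0.3584, 0.0405]
eef_rot: [0.001, 0.709, -0.0, 0.705]
ft_force: [0.3, -0.7, -0.1]
width: 0.0497
```

Request:
{"op": "arm_command", "data": {"targets": [0,0,0,0.06,0,0,0.3,0,0,0,0.04,0,0,0.3]}}

```text
time: 6.87
ee_pos: [0.5486, -0.3586, 0.0394]
eef_rot: [0.001, 0.709, -0.0, 0.706]
ft_force: [-5.0, 3.7, 12.4]
width: 0.0495
```

Request:
{"op": "arm_command", "data": {"targets": [0,0,0,0,0,0,1,0,0,0,0,0,0,1,0,0,0,0,0,0,1,0,0,0,-0.3,0,0,1,0,0,0,-0.8,0,0,1,0,0,0,-1,0,0,1,0,0,0,-1,0.2,0,1,0,0,0,-0.5,0.8,-0.2,1,0,0,0,0,1,-0.4,1,0,0,0,0,1,-0.5,1,0,0,0,0,1,-0.5,1,0,0,0,0,1,-0.5,1]}}

```text
time: 7.87
ee_pos: [0.4966, -0.2364, 0.1392]
eef_rot: [0.001, 0.706, -0.005, 0.708]
ft_force: [0.7, 0.0, 0.0]
width: 0.087
```

```bash
python3 d.py .443 -.0935 .08; python3 snap.py g .5475 -.359 .02
```

```text
t 7.87 pos [ 0.4966 -0.2364  0.1392] w 0.087 F [0.7 0.  0. ]
turn units [-0.012  0.002  0.007]
shift units [ 2.33  5.71 -2.2 ]
top crop origin 360 152 scale 4; point at (202, 241)
side crop origin 262 70 scale 4; point at (202, 241)
```

View pics/crop_g.png

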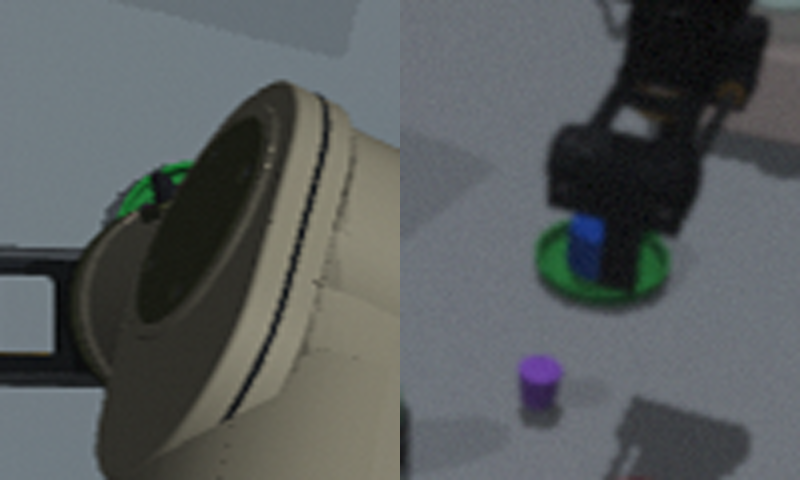

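Request:
{"op": "arm_command", "data": {"targets": [0,0,0,0,1,-0.4,1,0,0,0,0.1,1,-0.4,1,0,0,0,0.1,1,-0.4,1,0,0,0,0.2,1,-0.4,1,0,0,0,0.3,0.8,-0.3,1,0,0,0,0.3,0.4,-0.2,1,0,0,0,0.1,0,0,1,0,0,0,0,0,0,1]}}

```text
time: 8.63
ee_pos: [0.4451, -0.1011, 0.1151]
eef_rot: [0.001, 0.703, -0.005, 0.711]
ft_force: [0.1, -0.9, -0.6]
width: 0.0868
```

```bash
python3 d.py .443 -.0935 .08; python3 snap.py h .5475 -.359 .02
```

```text
t 8.63 pos [ 0.4451 -0.1011  0.1151] w 0.0868 F [ 0.1 -0.9 -0.6]
turn units [-0.01   0.014  0.007]
shift units [ 1.4   0.31 -0.1 ]
top crop origin 360 152 scale 4; point at (202, 241)
side crop origin 262 70 scale 4; point at (202, 241)
```

View pics/crop_h.png

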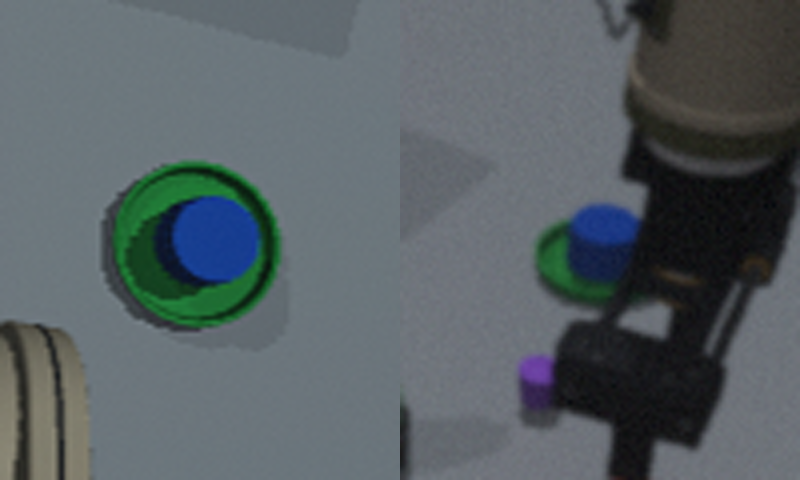

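Request:
{"op": "arm_command", "data": {"targets": [0,0.01,0,0.6,0.3,-0.1,1,0,0,0,0.7,0,0,1,0,0,0,0.7,0,0,1,0,0,0,0.7,0,0,1,0,0,0,0.3,0,0,1,0,0,0,0,0,0,1]}}

```text
time: 9.23
ee_pos: [0.4492, -0.1022, 0.0417]
eef_rot: [0.004, 0.703, -0.01, 0.711]
ft_force: [-0.0, -0.1, 0.5]
width: 0.0866
```

```bash
python3 d.py .443 -.0935 .031; python3 snap.py i .443 -.0935 .02
```

```text
t 9.23 pos [ 0.4492 -0.1022  0.0417] w 0.0866 F [-0.  -0.1  0.5]
turn units [-0.024  0.015  0.011]
shift units [ 0.42  0.35 -0.26]
top crop origin 248 195 scale 4; point at (201, 242)
side crop origin 270 141 scale 4; point at (202, 240)
```

View pics/crop_i.png

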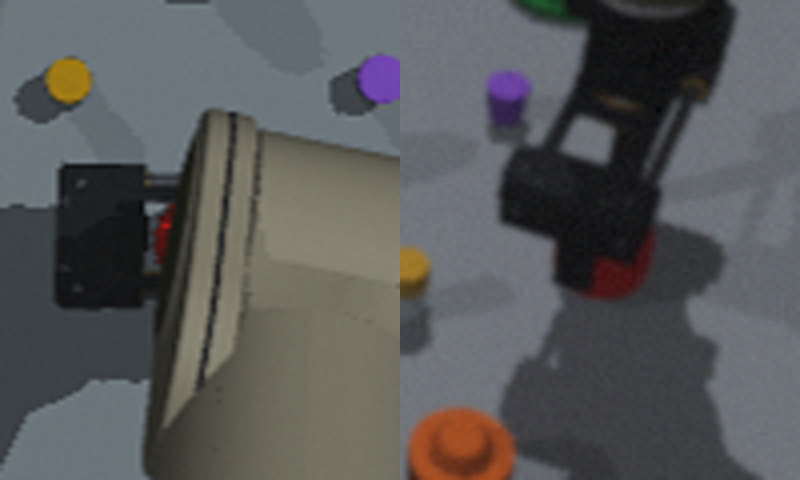

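Request:
{"op": "arm_command", "data": {"targets": [-0.02,0.01,0.01,0.35,0.35,-0.26,0.9,0,0,0,0,0,0,0.8]}}

```text
time: 9.5
ee_pos: [0.4445, -0.0931, 0.0351]
eef_rot: [0.001, 0.705, -0.001, 0.71]
ft_force: [-0.2, 0.3, -0.2]
width: 0.0799
```

```bash
python3 d.py .443 -.0935 .031
```

```text
t 9.5 pos [ 0.4445 -0.0931  0.0351] w 0.0799 F [-0.2  0.3 -0.2]
turn units [-0.003  0.009  0.   ]
shift units [ 0.17 -0.02 -0.06]
```

Request:
{"op": "arm_command", "data": {"targets": [0,0.01,0,0.17,-0.02,-0.06,0.3,0,0,0,0,0,0,0.3,0,0,0,0,0,0,0.3,0,0,0,0,0,0,0.3,0,0,0,0,0,0,0.3,0,0,0,0,0,0,0.3], "newtons": 20}}

```text
time: 10.0
ee_pos: [0.4438, -0.0931, 0.032]
eef_rot: [0.001, 0.707, -0.0, 0.708]
ft_force: [0.5, 0.5, -1.0]
width: 0.0536
```

```bash
python3 d.py .443 -.0935 .031
```

```text
t 10.0 pos [ 0.4438 -0.0931  0.032 ] w 0.0536 F [ 0.5  0.5 -1. ]
turn units [-0.002  0.002 -0.   ]
shift units [ 0.04 -0.01 -0.03]
```

Request:
{"op": "arm_command", "data": {"targets": [0,0,0,-0.4,0,0,0.3,0,0,0,-0.8,0,0,0.3,0,0,0,-1,0,0,0.3,0,0,0,-1,0.2,0,0.3,0,0,0,-0.8,0.6,0,0.3,0,0,0,-0.3,1,0.2,0.3,0,0,0,0,1,0.2,0.3,0,0,0,0,1,0.2,0.3]}}

```text
time: 10.67
ee_pos: [0.458, -0.0016, 0.1501]
eef_rot: [0.004, 0.706, -0.005, 0.708]
ft_force: [0.1, -0.4, -1.3]
width: 0.0538
```

```bash
python3 d.py .5135 .3015 .13; python3 snap.py j .45 -.03 .1
```

```text
t 10.67 pos [ 0.458  -0.0016  0.1501] w 0.0538 F [ 0.1 -0.4 -1.3]
turn units [-0.018  0.003  0.002]
shift units [ 0.79 12.16  2.05]
top crop origin 221 192 scale 4; point at (204, 244)
side crop origin 263 133 scale 4; point at (201, 242)
```

View pics/crop_j.png

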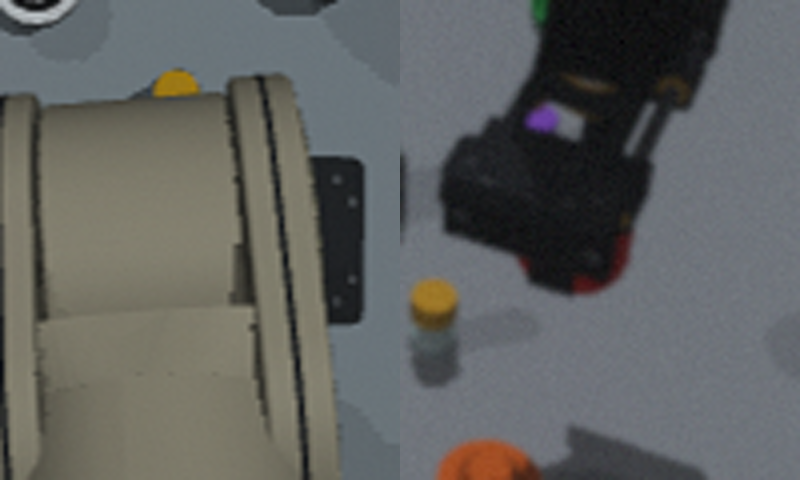

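Coupling held. On to the stand.

Request:
{"op": "arm_command", "data": {"targets": [-0.01,0,0,0,1,0.2,0.3,0,0,0,0,1,0.2,0.3,0,0,0,0,1,0.2,0.3,0,0,0,0,1,0.2,0.3,0,0,0,0,1,0.2,0.3,0,0,0,0,1,0.2,0.3,0,0,0,0,1,0.2,0.3,0,0,0,0,1,0.2,0.3,0,0,0,0,1,0.1,0.3,0,0,0,0,1,0.1,0.3,0,0,0,0,0.7,0,0.3,0,0,0,0,0.3,0,0.3]}}

```text
time: 11.77
ee_pos: [0.5072, 0.2784, 0.1559]
eef_rot: [0.002, 0.705, -0.006, 0.709]
ft_force: [-0.7, 0.1, -0.7]
width: 0.0538
```

```bash
python3 d.py .5135 .3015 .07
```

```text
t 11.77 pos [0.5072 0.2784 0.1559] w 0.0538 F [-0.7  0.1 -0.7]
turn units [-0.014  0.007  0.007]
shift units [3.43 0.94 0.22]
```

Request:
{"op": "arm_command", "data": {"targets": [-0.01,0.005,0.005,0.6,0.6,0.22,0.3,0,0,0,0.8,0.3,0,0.3,0,0,0,0.8,0,0,0.3,0,0,0,0.6,0,0,0.3,0,0,0,0.2,0,0,0.3,0,0,0,0,0,0,0.3]}}

```text
time: 12.27
ee_pos: [0.5155, 0.2985, 0.0813]
eef_rot: [-0.0, 0.705, -0.003, 0.709]
ft_force: [-0.3, -0.5, -0.7]
width: 0.0537
```

```bash
python3 d.py .5135 .3015 .07;python3 snap.py k .5127 .3015 .04
```

```text
t 12.27 pos [0.5155 0.2985 0.0813] w 0.0537 F [-0.3 -0.5 -0.7]
turn units [-0.004  0.007  0.005]
shift units [ 0.45  0.12 -0.08]
top crop origin 78 163 scale 4; point at (204, 241)
side crop origin 162 264 scale 4; point at (201, 292)
```

View pics/crop_k.png

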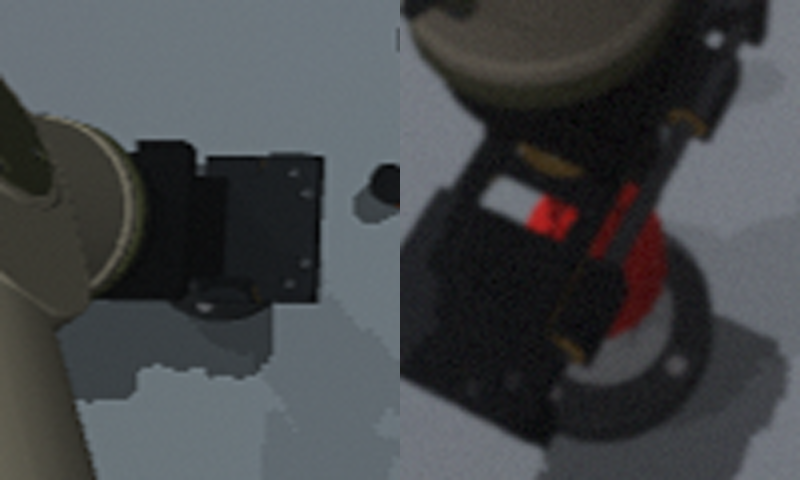

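Request:
{"op": "arm_command", "data": {"targets": [0,0.005,0.005,0.25,0.12,-0.08,0.3,0,0,0,0.12,0,0,0.3,0,0,0,0,0,0,0.3]}}

```text
time: 12.62
ee_pos: [0.5157, 0.3022, 0.0759]
eef_rot: [0.003, 0.705, -0.0, 0.709]
ft_force: [0.1, 0.0, -1.5]
width: 0.0535
```

```bash
python3 d.py .5135 .3015 .052
```

```text
t 12.62 pos [0.5157 0.3022 0.0759] w 0.0535 F [ 0.1  0.  -1.5]
turn units [-0.006  0.008 -0.005]
shift units [ 0.96 -0.03 -0.1 ]
```

Request:
{"op": "arm_command", "data": {"targets": [0,0.01,-0.003,0.2,-0.03,-0.12,0.3,0,0,0,0.2,0,0,0.3,0,0,0,0.1,0,0,0.3,0,0,0,0,0,0,0.3]}}

```text
time: 12.95
ee_pos: [0.5129, 0.3018, 0.0632]
eef_rot: [0.002, 0.707, -0.001, 0.707]
ft_force: [0.5, -0.6, -1.0]
width: 0.0539
```

```bash
python3 d.py .5135 .3015 .052
```

```text
t 12.95 pos [0.5129 0.3018 0.0632] w 0.0539 F [ 0.5 -0.6 -1. ]
turn units [-0.006 -0.001 -0.003]
shift units [ 0.45 -0.01  0.03]
```

Request:
{"op": "arm_command", "data": {"targets": [0,0,0,0.15,-0.01,0.02,0.3,0,0,0,0.12,0,0,0.3,0,0,0,0.08,0,0,0.3]}}

```text
time: 13.2
ee_pos: [0.5136, 0.3016, 0.0539]
eef_rot: [0.003, 0.707, -0.001, 0.707]
ft_force: [0.2, 0.5, -1.0]
width: 0.0535
```

```bash
python3 d.py .5135 .3015 .052
```

```text
t 13.2 pos [0.5136 0.3016 0.0539] w 0.0535 F [ 0.2  0.5 -1. ]
turn units [-0.006 -0.001 -0.003]
shift units [ 0.08 -0.01 -0.  ]
```

Request:
{"op": "arm_command", "data": {"targets": [0,0,0,0.06,0,0,0.3,0,0,0,0.06,0,0,0.3]}}

```text
time: 13.37
ee_pos: [0.5137, 0.3016, 0.0516]
eef_rot: [0.002, 0.707, -0.001, 0.707]
ft_force: [-9.8, -5.6, 26.3]
width: 0.0536
```

Request:
{"op": "arm_command", "data": {"targets": [0,0,0,0,0,0,1,0,0,0,0,0,0,1,0,0,0,0,0,0,1,0,0,0,-0.3,0,0,1,0,0,0,-0.8,0,0,1,0,0,0,-1,0,0,1,0,0,0,-1,0,0,1,0,0,0,-0.5,-0.5,0.1,1,0,0,0,0,-1,0.4,1,0,0,0,0,-1,0.4,1,0,0,0,0,-1,0.4,1,0,0,0,0,-1,0.4,1]}}

```text
time: 14.37
ee_pos: [0.5553, 0.1892, 0.1484]
eef_rot: [-0.0, 0.707, 0.005, 0.707]
ft_force: [0.9, -0.0, -1.0]
width: 0.0869
```

```bash
python3 d.py .605 .0705 .09
```

```text
t 14.37 pos [0.5553 0.1892 0.1484] w 0.0869 F [ 0.9 -0.  -1. ]
turn units [ 0.009  0.001 -0.007]
shift units [ 2.31 -4.77  1.95]
```

Request:
{"op": "arm_command", "data": {"targets": [0,0,0,0.2,-1,0.4,1,0,0,0,0.3,-1,0.4,1,0,0,0,0.4,-1,0.4,1,0,0,0,0.4,-0.8,0.4,1,0,0,0,0.4,-0.3,0.2,1,0,0,0,0.2,0,0,1,0,0,0,0,0,0,1]}}

```text
time: 14.95
ee_pos: [0.6043, 0.0677, 0.0998]
eef_rot: [0.003, 0.706, -0.001, 0.709]
ft_force: [-0.3, 0.3, -0.1]
width: 0.0872
```

```bash
python3 d.py .605 .0705 .024; python3 snap.py l .5127 .3015 .04;python3 snap.py m .605 .0705 .03
```

```text
t 14.95 pos [0.6043 0.0677 0.0998] w 0.0872 F [-0.3  0.3 -0.1]
turn units [-0.007  0.005 -0.003]
shift units [3.03 0.1  0.02]
top crop origin 78 163 scale 4; point at (204, 241)
side crop origin 162 264 scale 4; point at (201, 292)
top crop origin 179 125 scale 4; point at (201, 243)
side crop origin 176 165 scale 4; point at (204, 242)
```

View pics/crop_l.png

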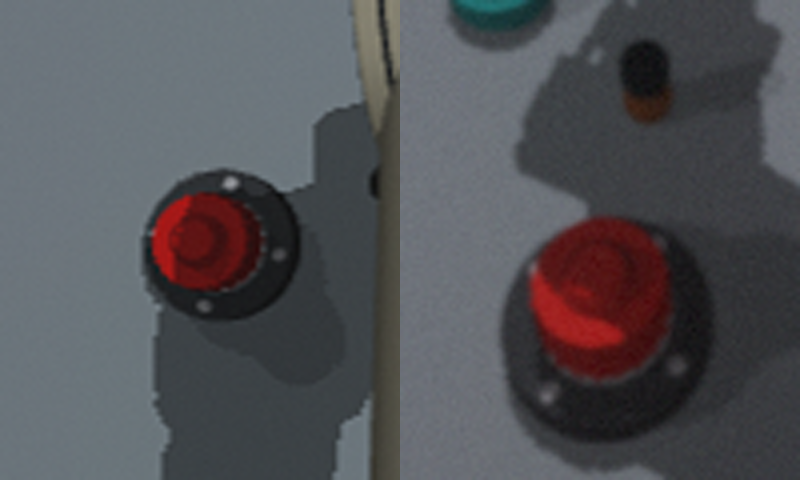

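View pics/crop_m.png

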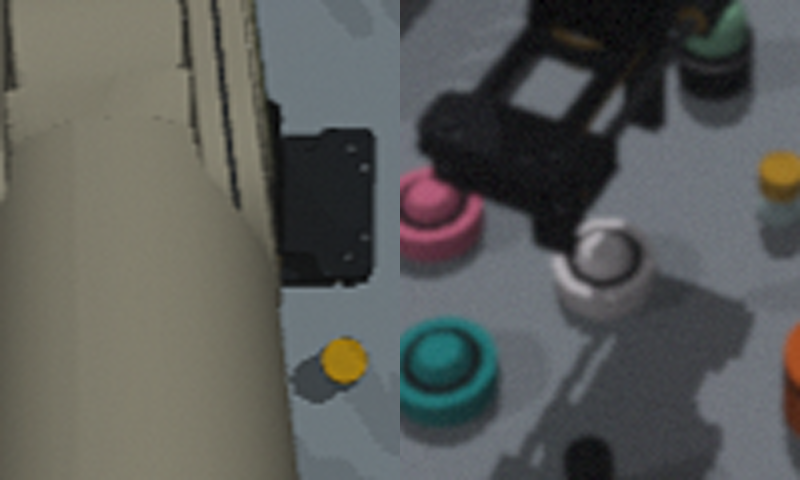

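Run:
```python
from bench import *
from h import *
for n in("top","side"):
    c=calibration(n); im=cv2.cvtColor(cv2.imread(f"pics/{n}_l.png"),cv2.COLOR_BGR2RGB)
    prof=[(.028,.02),(.028,.054),(.016,.054),(.011,.064)]
    uv=proj(c,[[.5127,.3015,.04]])[0]; h=hull_near(im,(-6,5,150,40),uv); print(fit(c,h,prof,(.51,.3)))
    im=cv2.cvtColor(cv2.imread(f"pics/{n}_h.png"),cv2.COLOR_BGR2RGB)
    prof=[(.026,.003),(.026,.037)]
    uv=proj(c,[[.5475,-.359,.03]])[0]; h=hull_near(im,(105,130,120,40),uv); print("cap",fit(c,h,prof,(.54,-.35)))
```

```text
(array([0.51336915, 0.30149791]), 1.1346483092970698)
cap (array([ 0.54885922, -0.3602762 ]), 1.1837878607982086)
(array([0.51335543, 0.30164972]), 1.145261085334361)
cap (array([ 0.54839137, -0.36103239]), 1.2366920893559652)
```

Request:
{"op": "arm_command", "data": {"targets": [0,0.005,0,0.6,0.1,0.02,1,0,0,0,0.7,0,0,1,0,0,0,0.7,0,0,1,0,0,0,0.3,0,0,1,0,0,0,0,0,0,1]}}

```text
time: 15.57
ee_pos: [0.6063, 0.0805, 0.0433]
eef_rot: [0.0, 0.705, 0.005, 0.71]
ft_force: [-0.1, -0.1, 0.4]
width: 0.0875
```

```bash
python3 d.py .605 .0705 .0255; python3 snap.py n .605 .0705 .03
```

```text
t 15.57 pos [0.6063 0.0805 0.0433] w 0.0875 F [-0.1 -0.1  0.4]
turn units [ 0.008  0.009 -0.009]
shift units [ 0.71 -0.4  -0.06]
top crop origin 179 125 scale 4; point at (201, 243)
side crop origin 176 165 scale 4; point at (204, 242)
```

View pics/crop_n.png

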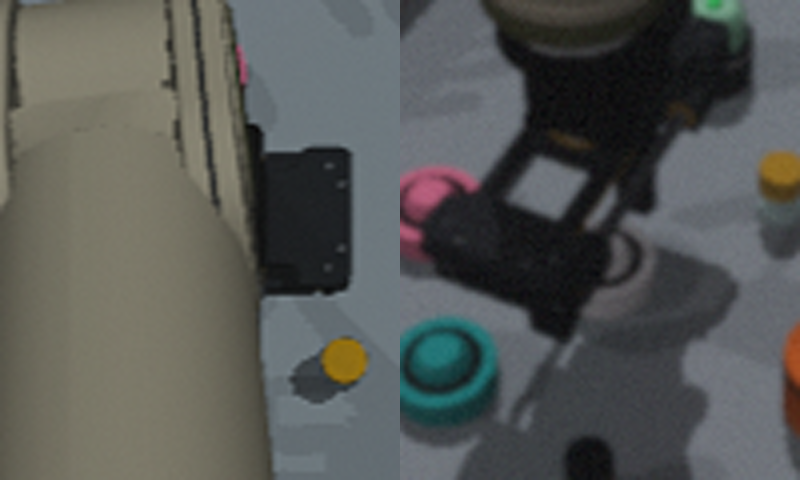

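Request:
{"op": "arm_command", "data": {"targets": [0.005,0.005,-0.005,0,-0.4,-0.06,1,0,0,0,0.25,0,0,1,0,0,0,0.2,0,0,1,0,0,0,0,0,0,0.9]}}

```text
time: 16.0
ee_pos: [0.6075, 0.0694, 0.0358]
eef_rot: [0.001, 0.704, 0.002, 0.71]
ft_force: [-1.1, -0.8, 0.5]
width: 0.0851
```

```bash
python3 d.py .605 .0705 .0255
```

```text
t 16.0 pos [0.6075 0.0694 0.0358] w 0.0851 F [-1.1 -0.8  0.5]
turn units [ 0.002  0.012 -0.005]
shift units [ 0.41  0.04 -0.1 ]
```

Request:
{"op": "arm_command", "data": {"targets": [0,0.012,-0.005,0.2,0.04,-0.1,0.8,0,0,0,0.12,0,0,0.8,0,0,0,0,0,0,0.75]}}

```text
time: 16.25
ee_pos: [0.6051, 0.0703, 0.0274]
eef_rot: [-0.0, 0.707, 0.0, 0.707]
ft_force: [-0.5, -0.9, 0.5]
width: 0.07
```

```bash
python3 d.py .605 .0705 .0255
```

```text
t 16.25 pos [0.6051 0.0703 0.0274] w 0.07 F [-0.5 -0.9  0.5]
turn units [ 0.001 -0.     0.   ]
shift units [ 0.08  0.01 -0.  ]
```

Request:
{"op": "arm_command", "data": {"targets": [0,0,0,0.06,0,0,0.3,0,0,0,0,0,0,0.3,0,0,0,0,0,0,0.3,0,0,0,0,0,0,0.3,0,0,0,0,0,0,0.3]}}

```text
time: 16.67
ee_pos: [0.6051, 0.0707, 0.0256]
eef_rot: [-0.0, 0.707, 0.0, 0.707]
ft_force: [-0.3, -0.5, -1.0]
width: 0.0557
```

```bash
python3 d.py .605 .0705 .0255
```

```text
t 16.67 pos [0.6051 0.0707 0.0256] w 0.0557 F [-0.3 -0.5 -1. ]
turn units [ 0.002 -0.001 -0.   ]
shift units [ 0.   -0.01 -0.  ]
```

Request:
{"op": "arm_command", "data": {"targets": [0,0,0,0,0,0,0.3,0,0,0,-0.4,0,0,0.3,0,0,0,-0.8,0,0,0.3,0,0,0,-1,0,0,0.3,0,0,0,-1,0,0,0.3,0,0,0,-1,0,0,0.3,0,0,0,-0.3,0.3,-0.1,0.3]}}

```text
time: 17.25
ee_pos: [0.6009, 0.076, 0.1432]
eef_rot: [-0.0, 0.709, -0.001, 0.705]
ft_force: [1.0, 0.3, -0.1]
width: 0.0561
```

```bash
python3 d.py .5136 .3015 .14; python3 snap.py o .605 .08 .12
```

```text
t 17.25 pos [0.6009 0.076  0.1432] w 0.0561 F [ 1.   0.3 -0.1]
turn units [-0.002 -0.007  0.003]
shift units [ 0.13  9.01 -3.5 ]
top crop origin 171 119 scale 4; point at (202, 242)
side crop origin 172 139 scale 4; point at (201, 242)
```

View pics/crop_o.png

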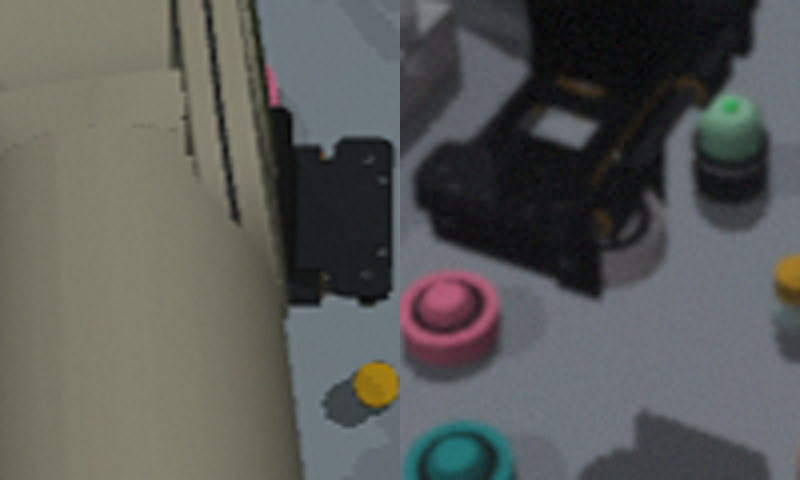

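Spacer held, upright. Move over the stand.

Request:
{"op": "arm_command", "data": {"targets": [0,0,0,0,1,-0.4,0.3,0,0,0,0,1,-0.4,0.3,0,0,0,0,1,-0.4,0.3,0,0,0,0,1,-0.4,0.3,0,0,0,0,1,-0.4,0.3,0,0,0,0,1,-0.4,0.3,0,0,0,0,1,-0.4,0.3,0,0,0,0,1,-0.4,0.3,0,0,0,0,0.6,-0.2,0.3,0,0,0,0,0.2,0,0.3,0,0,0,0,0,0,0.3]}}

```text
time: 18.27
ee_pos: [0.5017, 0.3053, 0.1247]
eef_rot: [-0.005, 0.716, -0.003, 0.698]
ft_force: [0.8, 0.5, -1.2]
width: 0.0563
```

```bash
python3 d.py .5136 .3015 .1
```

```text
t 18.27 pos [0.5017 0.3053 0.1247] w 0.0563 F [ 0.8  0.5 -1.2]
turn units [ 0.005 -0.033  0.014]
shift units [ 0.98 -0.14  0.5 ]
```

Request:
{"op": "arm_command", "data": {"targets": [0,-0.033,0.014,0.3,-0.14,0.45,0.3,0,0,0,0.3,0,0,0.3,0,0,0,0.2,0,0,0.3,0,0,0,0,0,0,0.3]}}

```text
time: 18.6
ee_pos: [0.5131, 0.2974, 0.1005]
eef_rot: [-0.002, 0.708, -0.001, 0.706]
ft_force: [0.3, 0.2, -0.4]
width: 0.0555
```

```bash
python3 d.py .5136 .3015 .0796; python3 snap.py p .5134 .3015 .06
```

```text
t 18.6 pos [0.5131 0.2974 0.1005] w 0.0555 F [ 0.3  0.2 -0.4]
turn units [ 0.002 -0.004  0.005]
shift units [0.83 0.17 0.02]
top crop origin 76 162 scale 4; point at (200, 242)
side crop origin 160 264 scale 4; point at (203, 271)
```

View pics/crop_p.png

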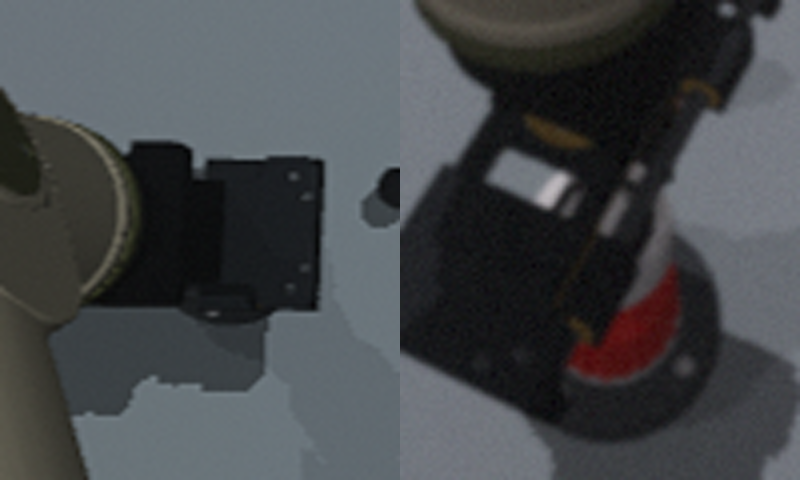

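Request:
{"op": "arm_command", "data": {"targets": [0,0,0.003,0.1,0.15,0.02,0.3,0,0,0,0.15,0,0,0.3,0,0,0,0,0,0,0.3]}}

```text
time: 18.95
ee_pos: [0.5143, 0.302, 0.0957]
eef_rot: [-0.0, 0.708, 0.0, 0.706]
ft_force: [-0.5, 0.0, -0.7]
width: 0.0558
```

```bash
python3 d.py .5136 .3015 .0796
```

```text
t 18.95 pos [0.5143 0.302  0.0957] w 0.0558 F [-0.5  0.  -0.7]
turn units [ 0.001 -0.003 -0.   ]
shift units [ 0.64 -0.02 -0.03]
```

Request:
{"op": "arm_command", "data": {"targets": [0,0,0,0.2,-0.02,-0.03,0.3,0,0,0,0.15,0,0,0.3,0,0,0,0.1,0,0,0.3]}}

```text
time: 19.2
ee_pos: [0.5138, 0.3021, 0.0844]
eef_rot: [0.0, 0.707, 0.001, 0.707]
ft_force: [-0.5, -0.6, -0.8]
width: 0.0558
```

```bash
python3 d.py .5136 .3015 .0796
```

```text
t 19.2 pos [0.5138 0.3021 0.0844] w 0.0558 F [-0.5 -0.6 -0.8]
turn units [ 0.002 -0.001 -0.002]
shift units [ 0.19 -0.03 -0.01]
```

Request:
{"op": "arm_command", "data": {"targets": [0,0,0,0.1,-0.02,-0.01,0.3,0,0,0,0.05,0,0,0.3]}}

```text
time: 19.37
ee_pos: [0.5132, 0.3015, 0.0796]
eef_rot: [-0.0, 0.708, 0.001, 0.707]
ft_force: [-0.5, 0.5, -0.1]
width: 0.0559
```

Request:
{"op": "arm_command", "data": {"targets": [0,0,0,0.05,0,0,0.3,0,0,0,0.04,0,0,0.3]}}

```text
time: 19.53
ee_pos: [0.5133, 0.3015, 0.0793]
eef_rot: [-0.0, 0.708, 0.001, 0.707]
ft_force: [-6.3, -3.0, 12.8]
width: 0.0559
```

Seated. Release and go to the sleeve at (.462, .097).

Request:
{"op": "arm_command", "data": {"targets": [0,0,0,0,0,0,1,0,0,0,0,0,0,1,0,0,0,0,0,0,1,0,0,0,-0.3,0,0,1,0,0,0,-0.8,0,0,1,0,0,0,-1,0,0,1,0,0,0,-1,0,0,1,0,0,0,0,-0.6,-0.1,1,0,0,0,0,-1,-0.3,1,0,0,0,0,-1,-0.3,1,0,0,0,0,-1,-0.3,1,0,0,0,0,-1,-0.3,1]}}

```text
time: 20.53
ee_pos: [0.4805, 0.1889, 0.1642]
eef_rot: [-0.002, 0.707, 0.005, 0.708]
ft_force: [0.6, -0.4, 0.3]
width: 0.087
```

```bash
python3 d.py .462 .097 .11
```

```text
t 20.53 pos [0.4805 0.1889 0.1642] w 0.087 F [ 0.6 -0.4  0.3]
turn units [ 0.013  0.002 -0.007]
shift units [ 2.15 -3.68 -0.78]
```

Request:
{"op": "arm_command", "data": {"targets": [0,0,0,0.2,-1,-0.2,1,0,0,0,0.4,-1,-0.2,1,0,0,0,0.5,-0.8,-0.2,1,0,0,0,0.5,-0.2,0,1,0,0,0,0.2,0,0,1,0,0,0,0,0,0,1]}}

```text
time: 21.03
ee_pos: [0.4657, 0.1052, 0.1215]
eef_rot: [0.002, 0.705, 0.003, 0.71]
ft_force: [0.6, -0.5, -0.2]
width: 0.0869
```

```bash
python3 d.py .462 .097 .042; python3 snap.py q .5134 .3015 .06;python3 - <<'E'
from bench import *
from h import *
for n in("top","side"):
    c=calibration(n); im=cv2.cvtColor(cv2.imread(f"pics/{n}_q.png"),cv2.COLOR_BGR2RGB)
    uv=proj(c,[[.462,.097,.03]])[0]
    try: print(fit(c,hull_near(im,(6,16,150,40),uv),[(.026,0),(.026,.046)]+bs(.046),(.46,.1)))
    except Exception as e: print(e)
E
```

```text
t 21.03 pos [0.4657 0.1052 0.1215] w 0.0869 F [ 0.6 -0.5 -0.2]
turn units [ 0.003  0.009 -0.009]
shift units [ 3.18 -0.35 -0.17]
top crop origin 76 162 scale 4; point at (200, 242)
side crop origin 160 264 scale 4; point at (203, 271)
Residuals are not finite in the initial point.
(array([0.45614793, 0.10479423]), 1.772738807599513)h.py:14: RuntimeWarning: invalid value encountered in divide
  m=cv2.moments(h); return np.array([m["m10"],m["m01"]])/m["m00"],m["m00"]
```

View pics/crop_q.png

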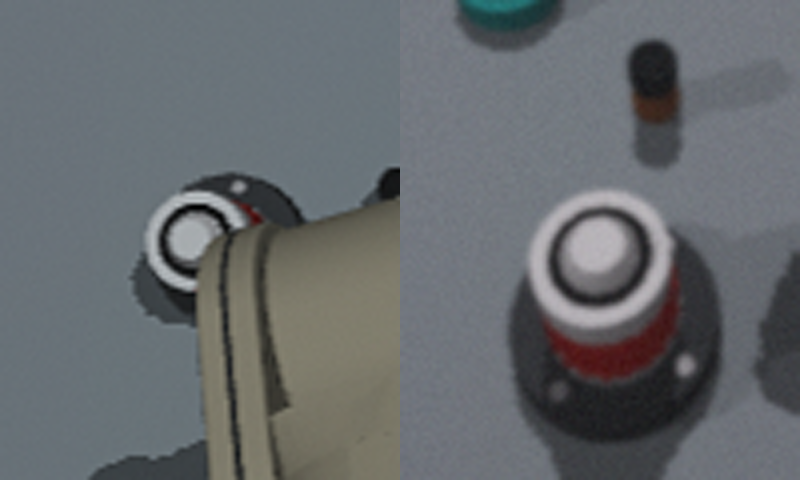

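Request:
{"op": "arm_command", "data": {"targets": [0,0.01,-0.005,0.6,-0.35,-0.17,1,0,0,0,0.8,0,0,1,0,0,0,0.7,0,0,1,0,0,0,0.3,0,0,1,0,0,0,0,0,0,1]}}

```text
time: 21.55
ee_pos: [0.4661, 0.1035, 0.0651]
eef_rot: [-0.001, 0.704, 0.006, 0.71]
ft_force: [-0.0, 0.5, 0.7]
width: 0.0872
```

```bash
python3 d.py .462 .097 .042; python3 snap.py r .462 .097 .03
```

```text
t 21.55 pos [0.4661 0.1035 0.0651] w 0.0872 F [-0.   0.5  0.7]
turn units [ 0.014  0.01  -0.009]
shift units [ 0.92 -0.26 -0.17]
top crop origin 166 186 scale 4; point at (203, 241)
side crop origin 234 197 scale 4; point at (201, 242)
```

View pics/crop_r.png

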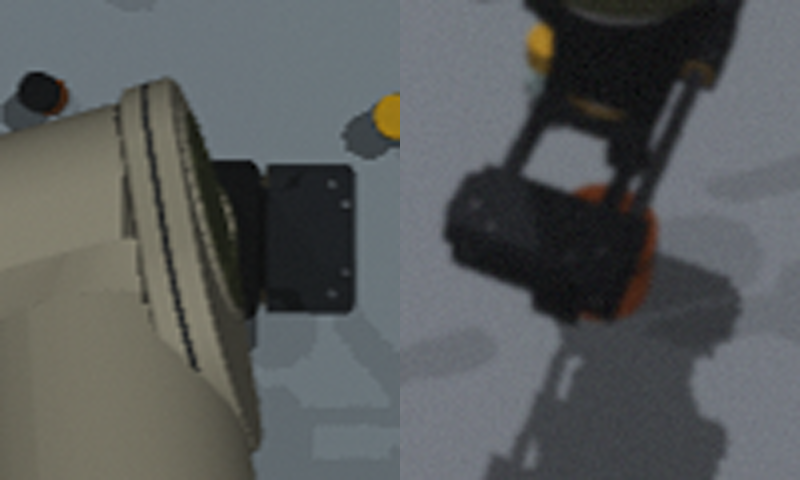

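Request:
{"op": "arm_command", "data": {"targets": [0.01,0.01,-0.008,0.3,-0.26,-0.17,1,0,0,0,0.3,0,0,0.9,0,0,0,0.1,0,0,0.8,0,0,0,0,0,0,0.75]}}

```text
time: 21.98
ee_pos: [0.4642, 0.0974, 0.0501]
eef_rot: [-0.0, 0.705, 0.002, 0.709]
ft_force: [-0.7, 0.4, 0.3]
width: 0.0742
```

```bash
python3 d.py .462 .097 .042
```

```text
t 21.98 pos [0.4642 0.0974 0.0501] w 0.0742 F [-0.7  0.4  0.3]
turn units [ 0.003  0.006 -0.003]
shift units [ 0.32 -0.02 -0.09]
```

Request:
{"op": "arm_command", "data": {"targets": [0,0.006,0,0.25,-0.02,-0.09,0.7,0,0,0,0.05,0,0,0.3,0,0,0,0,0,0,0.3,0,0,0,0,0,0,0.3,0,0,0,0,0,0,0.3,0,0,0,0,0,0,0.3]}}

```text
time: 22.48
ee_pos: [0.4619, 0.0969, 0.042]
eef_rot: [0.0, 0.707, 0.002, 0.707]
ft_force: [0.4, 1.0, -1.5]
width: 0.0517
```

```bash
python3 d.py .462 .097 .042
```

```text
t 22.48 pos [0.4619 0.0969 0.042 ] w 0.0517 F [ 0.4  1.  -1.5]
turn units [ 0.003 -0.    -0.003]
shift units [0. 0. 0.]
```

Request:
{"op": "arm_command", "data": {"targets": [0,0,0,0,0,0,0.3,0,0,0,-0.4,0,0,0.3,0,0,0,-0.8,0,0,0.3,0,0,0,-1,0,0,0.3,0,0,0,-1,0,0,0.3,0,0,0,-1,0,0,0.3,0,0,0,-1,0.4,0,0.3,0,0,0,-0.4,0.8,0.2,0.3,0,0,0,0,0.8,0.2,0.3]}}

```text
time: 23.23
ee_pos: [0.4705, 0.1428, 0.1934]
eef_rot: [0.002, 0.708, -0.001, 0.707]
ft_force: [0.7, 0.2, -1.1]
width: 0.0516
```

```bash
python3 d.py .5135 .3015 .17; python3 snap.py s .47 .14 .16
```

```text
t 23.23 pos [0.4705 0.1428 0.1934] w 0.0516 F [ 0.7  0.2 -1.1]
turn units [-0.007 -0.002 -0.001]
shift units [0.94 6.36 1.69]
top crop origin 138 182 scale 4; point at (200, 242)
side crop origin 225 170 scale 4; point at (201, 241)
```

View pics/crop_s.png

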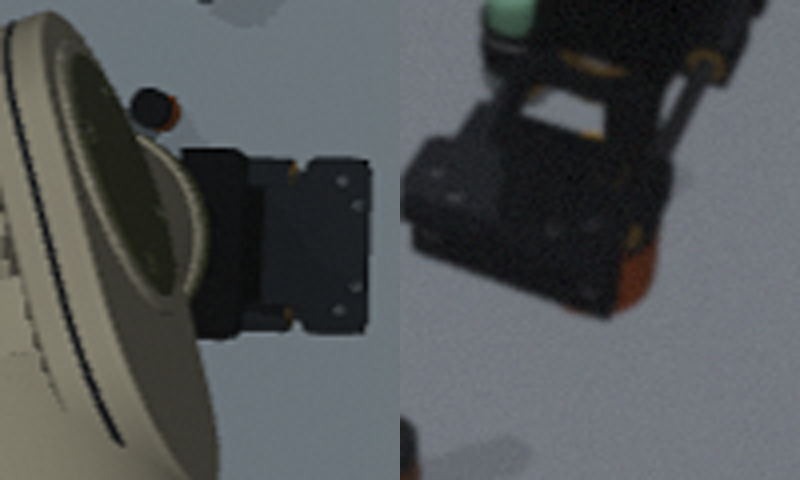

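Request:
{"op": "arm_command", "data": {"targets": [0,0,0,0,1,0.3,0.3,0,0,0,0,1,0.3,0.3,0,0,0,0,1,0.3,0.3,0,0,0,0,1,0.3,0.3,0,0,0,0,0.9,0.3,0.3,0,0,0,0.2,0.6,0.1,0.3,0,0,0,0.2,0.3,0,0.3,0,0,0,0.1,0,0,0.3,0,0,0,0,0,0,0.3]}}

```text
time: 24.08
ee_pos: [0.5104, 0.29, 0.1797]
eef_rot: [0.001, 0.709, -0.003, 0.706]
ft_force: [0.4, -0.7, -0.8]
width: 0.0515
```

```bash
python3 d.py .5135 .3015 .135
```

```text
t 24.08 pos [0.5104 0.29   0.1797] w 0.0515 F [ 0.4 -0.7 -0.8]
turn units [-0.007 -0.006  0.004]
shift units [1.79 0.46 0.13]
```

Request:
{"op": "arm_command", "data": {"targets": [0,-0.005,0.003,0.4,0.4,0.13,0.3,0,0,0,0.5,0.1,0,0.3,0,0,0,0.4,0,0,0.3,0,0,0,0.1,0,0,0.3,0,0,0,0,0,0,0.3]}}

```text
time: 24.5
ee_pos: [0.5138, 0.2986, 0.1403]
eef_rot: [0.002, 0.707, -0.005, 0.707]
ft_force: [0.3, -1.1, -1.0]
width: 0.0516
```

```bash
python3 d.py .5135 .3015 .116; python3 snap.py t .5134 .3015 .08
```

```text
t 24.5 pos [0.5138 0.2986 0.1403] w 0.0516 F [ 0.3 -1.1 -1. ]
turn units [-0.013 -0.001  0.004]
shift units [ 0.97  0.12 -0.01]
top crop origin 73 162 scale 4; point at (200, 240)
side crop origin 159 264 scale 4; point at (203, 248)
```

View pics/crop_t.png

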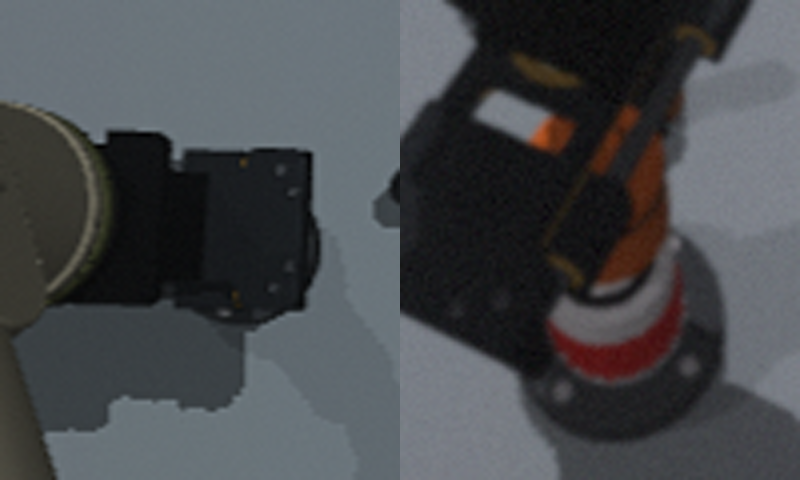

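Sleeve hovers above the spacer, aligned. Centre and descend.

Request:
{"op": "arm_command", "data": {"targets": [-0.008,0,0.003,0.1,0.12,-0.01,0.3,0,0,0,0.12,0,0,0.3,0,0,0,0,0,0,0.3]}}

```text
time: 24.85
ee_pos: [0.5146, 0.302, 0.1366]
eef_rot: [0.002, 0.707, -0.001, 0.708]
ft_force: [-0.4, 0.6, -1.6]
width: 0.0517
```

```bash
python3 d.py .5135 .3015 .116
```

```text
t 24.85 pos [0.5146 0.302  0.1366] w 0.0517 F [-0.4  0.6 -1.6]
turn units [-0.004  0.002 -0.002]
shift units [ 0.82 -0.02 -0.04]
```

Request:
{"op": "arm_command", "data": {"targets": [0,0,0,0.25,-0.02,-0.04,0.3,0,0,0,0.2,0,0,0.3,0,0,0,0.1,0,0,0.3]}}

```text
time: 25.1
ee_pos: [0.5141, 0.3019, 0.1228]
eef_rot: [0.002, 0.706, -0.0, 0.708]
ft_force: [-0.3, -0.0, -1.2]
width: 0.0515
```

```bash
python3 d.py .5135 .3015 .116
```

```text
t 25.1 pos [0.5141 0.3019 0.1228] w 0.0515 F [-0.3 -0.  -1.2]
turn units [-0.004  0.004 -0.003]
shift units [ 0.27 -0.02 -0.02]
```

Request:
{"op": "arm_command", "data": {"targets": [0,0.003,0,0.12,-0.02,-0.02,0.3,0,0,0,0.08,0,0,0.3]}}

```text
time: 25.27
ee_pos: [0.5133, 0.3012, 0.1168]
eef_rot: [0.002, 0.707, -0.0, 0.707]
ft_force: [-0.3, 0.2, -1.8]
width: 0.0515
```

Request:
{"op": "arm_command", "data": {"targets": [0,0,0,0.06,0,0,0.3,0,0,0,0.05,0,0,0.3]}}

```text
time: 25.43
ee_pos: [0.514, 0.3014, 0.1161]
eef_rot: [0.002, 0.707, -0.0, 0.708]
ft_force: [-6.5, -4.3, 17.2]
width: 0.0516
```

Request:
{"op": "arm_command", "data": {"targets": [0,0,0,0,0,0,1,0,0,0,0,0,0,1,0,0,0,0,0,0,1,0,0,0,-0.3,0,0,1,0,0,0,-0.8,0,0,1,0,0,0,-1,0,0,1,0,0,0,-1,0,0,1,0,0,0,-0.3,-0.4,0.1,1,0,0,0,0,-1,0.3,1,0,0,0,0,-1,0.3,1,0,0,0,0,-1,0.3,1,0,0,0,0,-1,0.3,1]}}

```text
time: 26.43
ee_pos: [0.5452, 0.1931, 0.2072]
eef_rot: [-0.001, 0.706, 0.005, 0.708]
ft_force: [0.7, 0.6, -0.1]
width: 0.0874
```

```bash
python3 d.py .622 -.1075 .14
```

```text
t 26.43 pos [0.5452 0.1931 0.2072] w 0.0874 F [ 0.7  0.6 -0.1]
turn units [ 0.01   0.003 -0.008]
shift units [  2.62 -12.06   2.97]
```

Request:
{"op": "arm_command", "data": {"targets": [0,0,0,0.2,-1,0.25,1,0,0,0,0.2,-1,0.25,1,0,0,0,0.2,-1,0.25,1,0,0,0,0.2,-1,0.25,1,0,0,0,0.2,-1,0.25,1,0,0,0,0.2,-1,0.25,1,0,0,0,0.2,-1,0.25,1,0,0,0,0.2,-1,0.25,1,0,0,0,0.2,-1,0.25,1,0,0,0,0.2,-1,0.25,1,0,0,0,0.2,-0.9,0.2,1,0,0,0,0,-0.3,0,1]}}

```text
time: 27.43
ee_pos: [0.6152, -0.1125, 0.1482]
eef_rot: [0.001, 0.706, 0.001, 0.708]
ft_force: [-0.5, -0.3, -0.5]
width: 0.0869
```

```bash
python3 d.py .622 -.1075 .044; python3 snap.py u .5134 .3015 .08;python3 - <<'E'
from bench import *
from h import *
for n in("top","side"):
    c=calibration(n); im=cv2.cvtColor(cv2.imread(f"pics/{n}_u.png"),cv2.COLOR_BGR2RGB)
    uv=proj(c,[[.5134,.3015,.1]])[0]
    try: print(fit(c,hull_near(im,(6,16,150,40),uv),[(.026,.074),(.026,.12)]+bs(.12),(.51,.3)))
    except Exception as e: print(e)
E
```

```text
t 27.43 pos [ 0.6152 -0.1125  0.1482] w 0.0869 F [-0.5 -0.3 -0.5]
turn units [ 0.     0.005 -0.004]
shift units [4.17 0.18 0.26]
top crop origin 73 162 scale 4; point at (200, 240)
side crop origin 159 264 scale 4; point at (203, 248)
(array([0.51447769, 0.30106306]), 1.1022066342154007)
(array([0.51506432, 0.3005639 ]), 1.1269504624137723)
```

View pics/crop_u.png

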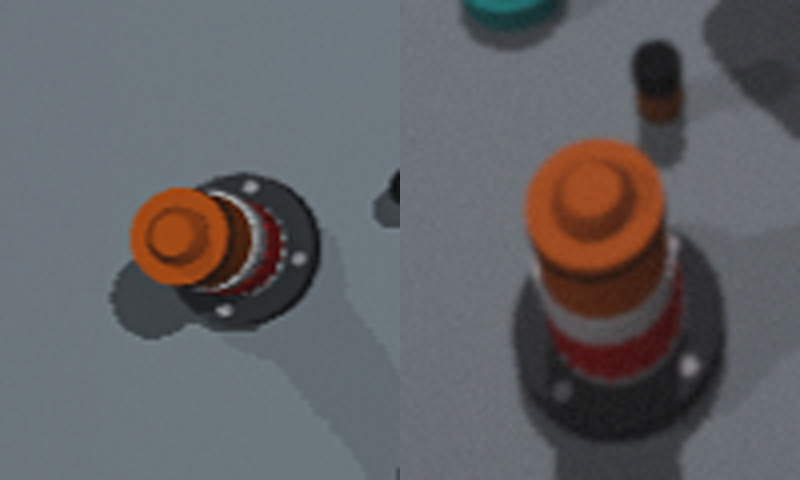

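Request:
{"op": "arm_command", "data": {"targets": [0,0.005,-0.003,0.5,0.18,0.26,1,0,0,0,0.8,0,0,1,0,0,0,0.8,0,0,1,0,0,0,0.6,0,0,1,0,0,0,0.2,0,0,1,0,0,0,0,0,0,1]}}

```text
time: 28.03
ee_pos: [0.6236, -0.0946, 0.0774]
eef_rot: [-0.001, 0.705, 0.006, 0.709]
ft_force: [-0.7, -0.0, -0.1]
width: 0.087
```

```bash
python3 d.py .622 -.1075 .036; python3 snap.py v .622 -.1075 .03
```

```text
t 28.03 pos [ 0.6236 -0.0946  0.0774] w 0.087 F [-0.7 -0.  -0.1]
turn units [ 0.012  0.007 -0.01 ]
shift units [ 1.65 -0.53 -0.08]
top crop origin 254 119 scale 4; point at (202, 241)
side crop origin 203 113 scale 4; point at (202, 241)
```

View pics/crop_v.png

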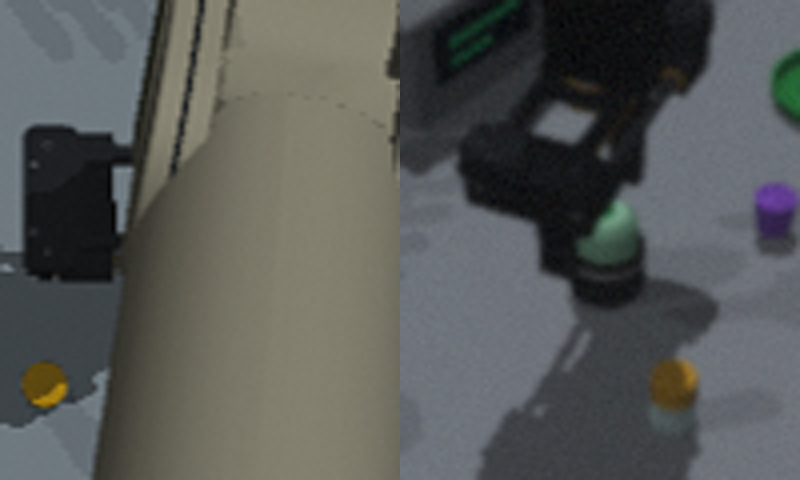

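Straddling the head; correct y first, then down.

Request:
{"op": "arm_command", "data": {"targets": [0.01,0.006,-0.008,0,-0.5,-0.08,1,0,0,0,0.4,0,0,1,0,0,0,0.5,0,0,1,0,0,0,0.3,0,0,1,0,0,0,0,0,0,0.9]}}

```text
time: 28.55
ee_pos: [0.6245, -0.1093, 0.0501]
eef_rot: [0.0, 0.704, 0.0, 0.71]
ft_force: [0.5, -0.1, 0.1]
width: 0.0847
```

```bash
python3 d.py .622 -.1075 .036
```

```text
t 28.55 pos [ 0.6245 -0.1093  0.0501] w 0.0847 F [ 0.5 -0.1  0.1]
turn units [ 0.     0.011 -0.   ]
shift units [ 0.56  0.07 -0.11]
```

Request:
{"op": "arm_command", "data": {"targets": [0,0.01,0,0.3,0.07,-0.11,0.8,0,0,0,0.2,0,0,0.7,0,0,0,0,0,0,0.65]}}

```text
time: 28.8
ee_pos: [0.621, -0.1073, 0.0354]
eef_rot: [0.0, 0.708, 0.0, 0.707]
ft_force: [-0.2, 0.0, -0.2]
width: 0.0681
```

```bash
python3 d.py .622 -.1075 .036
```

```text
t 28.8 pos [ 0.621  -0.1073  0.0354] w 0.0681 F [-0.2  0.  -0.2]
turn units [-0.    -0.002 -0.   ]
shift units [-0.02 -0.01  0.04]
```

Request:
{"op": "arm_command", "data": {"targets": [0,0,0,0,0,0.04,0.3,0,0,0,0,0,0,0.3,0,0,0,0,0,0,0.3,0,0,0,0,0,0,0.3,0,0,0,0,0,0,0.3,0,0,0,0,0,0,0.3,0,0,0,0,0,0,0.3]}}

```text
time: 29.38
ee_pos: [0.6225, -0.1069, 0.0357]
eef_rot: [0.0, 0.708, 0.0, 0.707]
ft_force: [-0.2, -0.3, -1.3]
width: 0.0474
```

```bash
python3 d.py .622 -.1075 .036
```

```text
t 29.38 pos [ 0.6225 -0.1069  0.0357] w 0.0474 F [-0.2 -0.3 -1.3]
turn units [ 0.    -0.002 -0.001]
shift units [-0.01 -0.02 -0.02]
```

Request:
{"op": "arm_command", "data": {"targets": [0,0,0,-0.4,0,0,0.3,0,0,0,-0.8,0,0,0.3,0,0,0,-1,0,0,0.3,0,0,0,-1,0,0,0.3,0,0,0,-1,0,0,0.3,0,0,0,-1,0.1,0,0.3,0,0,0,-1,0.4,0,0.3,0,0,0,-0.9,0.8,-0.2,0.3,0,0,0,-0.2,1,-0.2,0.3,0,0,0,0,1,-0.25,0.3]}}

```text
time: 30.22
ee_pos: [0.6051, -0.0304, 0.2337]
eef_rot: [0.003, 0.707, -0.005, 0.707]
ft_force: [1.2, 1.7, -1.3]
width: 0.0474
```

```bash
python3 d.py .515 .301 .21; python3 snap.py w .61 -.03 .2
```

```text
t 30.22 pos [ 0.6051 -0.0304  0.2337] w 0.0474 F [ 1.2  1.7 -1.3]
turn units [-0.016  0.     0.004]
shift units [ 0.91 13.21 -3.77]
top crop origin 223 111 scale 4; point at (203, 241)
side crop origin 193 75 scale 4; point at (201, 243)
```

View pics/crop_w.png

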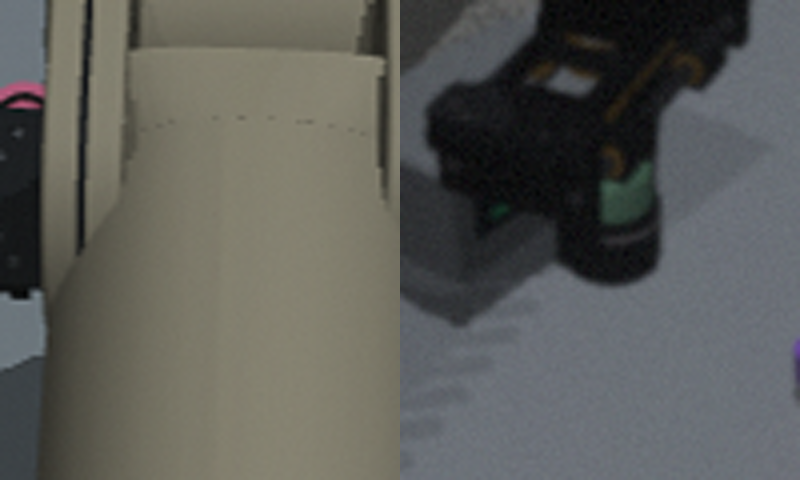

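Head held upright. Approach in one long move, staying high.

Request:
{"op": "arm_command", "data": {"targets": [-0.01,0,0,0,1,-0.3,0.3,0,0,0,0,1,-0.3,0.3,0,0,0,0,1,-0.3,0.3,0,0,0,0,1,-0.3,0.3,0,0,0,0,1,-0.3,0.3,0,0,0,0,1,-0.3,0.3,0,0,0,0,1,-0.3,0.3,0,0,0,0,1,-0.3,0.3,0,0,0,0,1,-0.3,0.3,0,0,0,0,1,-0.3,0.3,0,0,0,0,0.8,-0.2,0.3,0,0,0,0,0.4,0,0.3]}}

```text
time: 31.32
ee_pos: [0.5215, 0.2577, 0.2399]
eef_rot: [0.002, 0.705, -0.004, 0.709]
ft_force: [-0.2, 0.6, -0.9]
width: 0.0477
```

```bash
python3 d.py .515 .301 .18
```

```text
t 31.32 pos [0.5215 0.2577 0.2399] w 0.0477 F [-0.2  0.6 -0.9]
turn units [-0.009  0.007  0.004]
shift units [ 2.39  1.74 -0.29]
```

Request:
{"op": "arm_command", "data": {"targets": [-0.005,0.005,0.003,0.2,0.8,-0.15,0.3,0,0,0,0.5,0.6,-0.1,0.3,0,0,0,0.6,0.1,0,0.3,0,0,0,0.5,0,0,0.3,0,0,0,0.1,0,0,0.3,0,0,0,0,0,0,0.3]}}

```text
time: 31.82
ee_pos: [0.5181, 0.2953, 0.1931]
eef_rot: [0.001, 0.705, -0.002, 0.709]
ft_force: [0.2, 0.1, -0.9]
width: 0.0473
```

```bash
python3 d.py .515 .301 .1557; python3 snap.py x .5145 .301 .11
```

```text
t 31.82 pos [0.5181 0.2953 0.1931] w 0.0473 F [ 0.2  0.1 -0.9]
turn units [-0.005  0.006  0.001]
shift units [ 1.49  0.23 -0.13]
top crop origin 68 160 scale 4; point at (202, 243)
side crop origin 157 256 scale 4; point at (203, 243)
```

View pics/crop_x.png

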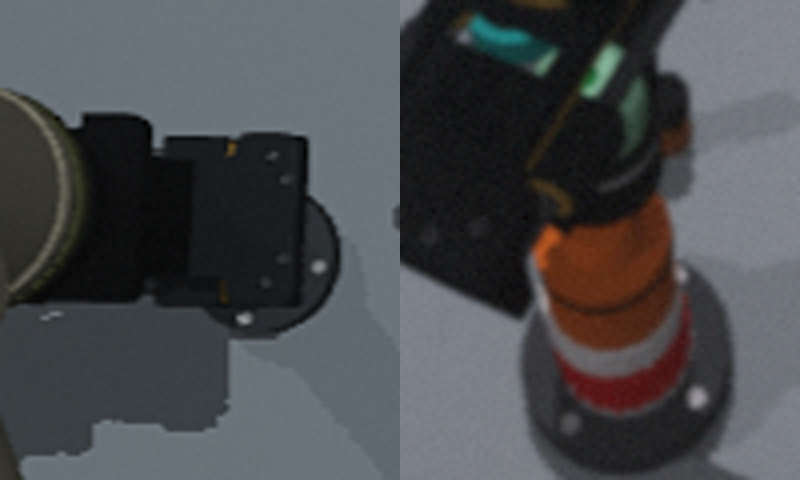

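Request:
{"op": "arm_command", "data": {"targets": [-0.003,0.005,0,0.2,0.22,-0.13,0.3,0,0,0,0.3,0,0,0.3,0,0,0,0.15,0,0,0.3,0,0,0,0,0,0,0.3]}}

```text
time: 32.25
ee_pos: [0.5164, 0.3004, 0.1786]
eef_rot: [0.002, 0.705, -0.001, 0.709]
ft_force: [-0.5, -0.1, -0.9]
width: 0.0477
```

```bash
python3 d.py .515 .301 .1557
```

```text
t 32.25 pos [0.5164 0.3004 0.1786] w 0.0477 F [-0.5 -0.1 -0.9]
turn units [-0.005  0.006 -0.002]
shift units [ 0.91  0.02 -0.06]
```

Request:
{"op": "arm_command", "data": {"targets": [-0.002,0.005,0,0.2,0.02,-0.06,0.3,0,0,0,0.2,0,0,0.3,0,0,0,0.1,0,0,0.3]}}

```text
time: 32.5
ee_pos: [0.5151, 0.301, 0.1655]
eef_rot: [0.002, 0.707, -0.0, 0.707]
ft_force: [-0.1, 0.7, -1.4]
width: 0.0475
```

```bash
python3 d.py .515 .301 .1557
```

```text
t 32.5 pos [0.5151 0.301  0.1655] w 0.0475 F [-0.1  0.7 -1.4]
turn units [-0.003  0.001 -0.003]
shift units [ 0.39  0.   -0.  ]
```

Request:
{"op": "arm_command", "data": {"targets": [0,0,0,0.15,0,0,0.3,0,0,0,0.1,0,0,0.3]}}

```text
time: 32.67
ee_pos: [0.515, 0.3009, 0.1583]
eef_rot: [0.002, 0.707, -0.0, 0.707]
ft_force: [0.5, -0.4, -1.0]
width: 0.0473
```

Request:
{"op": "arm_command", "data": {"targets": [0,0,0,0.08,0,0,0.3,0,0,0,0.06,0,0,0.3]}}

```text
time: 32.83
ee_pos: [0.5154, 0.3008, 0.1548]
eef_rot: [0.002, 0.707, -0.0, 0.708]
ft_force: [-2.8, -2.3, 16.4]
width: 0.0476
```

Seated. Release and withdraw upward, then aside for a look.

Request:
{"op": "arm_command", "data": {"targets": [0,0,0,0,0,0,1,0,0,0,0,0,0,1,0,0,0,0,0,0,1,0,0,0,-0.3,0,0,1,0,0,0,-0.8,0,0,1,0,0,0,-1,0,0,1,0,0,0,-1,0,0,1,0,0,0,-1,0,0,1,0,0,0,-0.5,0,0,1,0,0,0,0,-0.6,0,1,0,0,0,0,-1,0,1,0,0,0,0,-1,0,1]}}

```text
time: 33.83
ee_pos: [0.5132, 0.2384, 0.2782]
eef_rot: [-0.0, 0.706, 0.004, 0.708]
ft_force: [0.1, -0.2, -0.4]
width: 0.087
```

Request:
{"op": "arm_command", "data": {"targets": [0,0,0,0,-1,0,1,0,0,0,0,-1,0,1,0,0,0,0,-1,0,1,0,0,0,0,-1,0,1,0,0,0,0,-1,0,1,0,0,0,0,-1,0,1,0,0,0,0,-0.5,0,1,0,0,0,0,0,0,1,0,0,0,0,0,0,1]}}

```text
time: 34.58
ee_pos: [0.5104, 0.0549, 0.2763]
eef_rot: [0.003, 0.707, -0.001, 0.707]
ft_force: [-0.0, -0.5, -0.4]
width: 0.0871
```

```bash
python3 d.py; python3 snap.py y .5145 .301 .11
python3 - <<'E'
from bench import *
from h import *
o={"jar":((18,30,120,60),(.536,-.0125,.035),[(.014,.03),(.014,.04)]),"stopper":((125,145,80,40),(.54,-.1985,.014),[(.012,0),(.015,.028)]),
"cap":((105,130,120,40),(.5486,-.3605,.02),[(.026,.003),(.026,.037)]),"dome":((55,85,60,60),(.5145,.301,.17),[(.021,.154),(.019,.168),(.012,.176),(.003,.18)]),
"sleeve":((6,16,150,40),(.5145,.301,.1),[(.026,.074),(.026,.12)])}
for n in("top","side"):
    c=calibration(n); im=cv2.cvtColor(cv2.imread(f"pics/{n}_y.png"),cv2.COLOR_BGR2RGB)
    for k,(r,p,prof) in o.items():
        try: print(n,k,fit(c,hull_near(im,r,proj(c,[p])[0]),prof,p[:2]))
        except Exception as e: print(n,k,e)
    cv2.imwrite(f"pics/{n}_yb.png",cv2.resize(im[:,:,::-1],(800,600)))
E
```

```text
t 34.58 pos [0.5104 0.0549 0.2763] w 0.0871 F [-0.  -0.5 -0.4]
turn units [-0.007  0.001 -0.004]
top crop origin 68 160 scale 4; point at (202, 243)
side crop origin 157 256 scale 4; point at (203, 243)
top jar Residuals are not finite in the initial point.
top stopper (array([ 0.5401653 , -0.19872145]), 1.219036169270797)
top cap (array([ 0.54900019, -0.36056381]), 1.202436288763999)
top dome (array([0.51365756, 0.3022078 ]), 1.143018202154915)
top sleeve (array([0.51691129, 0.29518247]), 3.0958329243495246)
side jar (array([ 0.53573195, -0.01124173]), 1.4127808682827485)
side stopper (array([ 0.53930353, -0.1985341 ]), 1.371423436796724)
side cap (array([ 0.54805843, -0.36029022]), 1.221646463810537)
side dome (array([0.51439376, 0.29957745]), 1.1221676174891724)
side sleeve (array([0.50944167, 0.3136623 ]), 2.2779956356216475)h.py:14: RuntimeWarning: invalid value encountered in divide
  m=cv2.moments(h); return np.array([m["m10"],m["m01"]])/m["m00"],m["m00"]
```

View pics/crop_y.png

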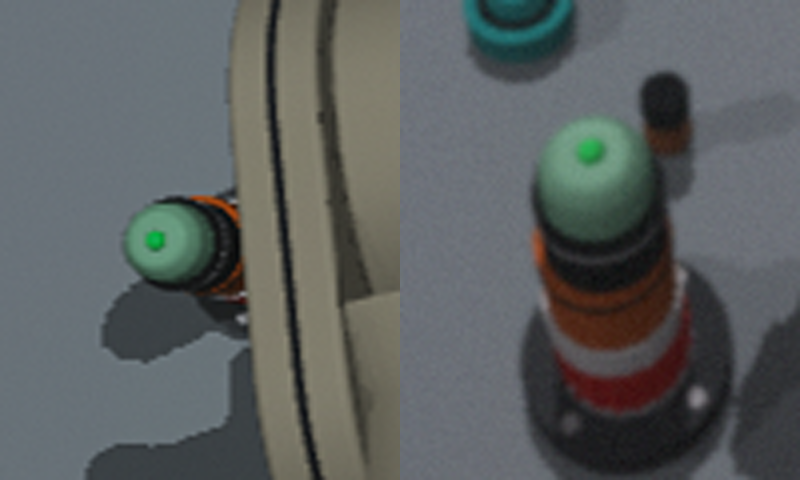

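View pics/side_yb.png

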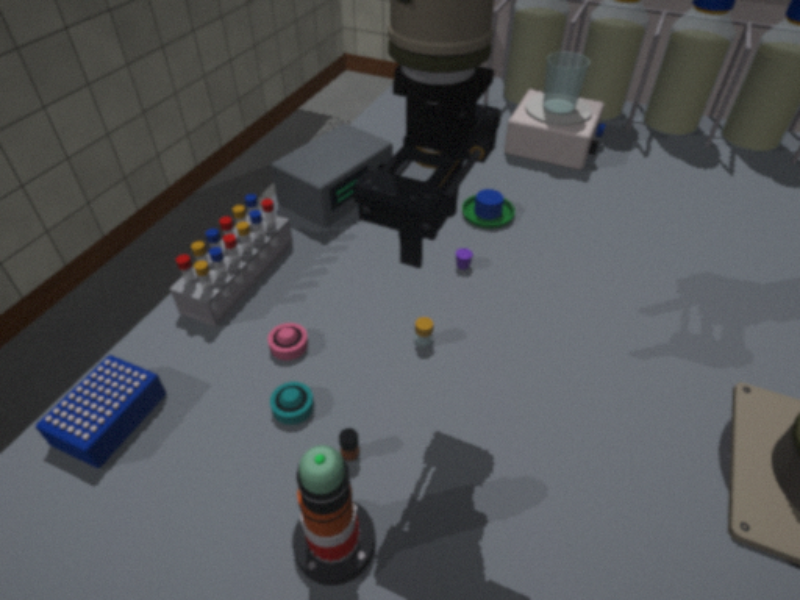

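```bash
python3 -c "
from bench import *
print(close_job())"
```

```text
the job is handed in; nothing more can be done
None
```

I took the blue cap off the stand and laid it open side down in the green dish. I then built the column on the stand in order: red coupling, white spacer, orange sleeve, black indicator head. The job was handed in at about 34.7 s of the 99 s allowed; handing in reports no verdict.

**What the last checks showed**
- **Seating:** each part met a clear contact force (12–26 N) within 1 mm of its expected seated height, and the last side picture shows the column straight and closed.
- **Cap:** it sits flat, about 2 mm from the dish centre.
- **Column centres:** the coupling measured within 1 mm of the stand's centre. The sleeve, and the head's dome in both views, came within about 2.5 mm.
- **Bystanders:** the stopper is unmoved in both views and the jar in the side view. The vial stands in place by eye; I took no second measurement of it.
- **Gripper:** it is open and well clear of everything.

**Checks that failed or disagreed**
- The final colour fit of the sleeve was not usable in either view, because the head partly hides it and, in the top view, the arm does too. I relied on the fit made just before the head went on.
- The arm hid the jar in the last top view, so that fit failed.
- The top and side views differ by about 2.6 mm in y for the dome.

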